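Put the pocket recorder away in the roll-top

TASK

Put the pocket recorder, now half pushed under the desk riser, away in the roll-top box: roll the slatted cover all the way up, slide the recorder microphones first and screen up into the one empty pigeonhole until it stops at the back, and roll the cover down again until it is shut. Leave everything else on the desk and in the box where it is.

Things in the scene. Friction and masses are not known exactly. Their poses are not given: they have to be found in the camera images.
- rolltop: Desktop roll-top box of oak, fixed: 340 deep (x), 372 wide (y), 192 high, half-round cheeks 12 thick (inner faces at y = +-174). Origin: centre of its underside, on the desk; +x points to its back, its open front looks along -x; z up. Floor board 18 thick, no sill in front. A fixed back shell roofs it behind x = -12, z 165 at its front edge; four pigeonholes stand under it.
- bays (a point): Front edge of the pigeonholes' floor, middle of the row, on the floor board (18 above the desk), 20 in front of the box's origin; axes as the box. Four holes along y, centres at -129, -43, 43, 129, each 80 wide, 64 high and 105 deep, dividers 6 thick, top board to 70 above this point. One of the two inner holes is empty; the others hold things that stand 18 to 23 out of them. The floor in front of the mouths is free.
- tambour (a joint): Roll-top cover: a quarter-round tambour of horizontal slats in the cheeks' circular tracks, about the level axis through x 0, z 24 of the box, along its y. Outer radius 154. Value in rad: 0 = shut, 1.6 = rolled right up, back over the fixed shell (the rising pull goes from the front over the top). Stays where it is left; 3 to 7 N at the pull moves it. Starts at 0 to 0.4.
- tambour_pull (a point): Point in the dark wooden pull in the middle of the cover's bottom rail, 180 from the axis: when shut 8 degrees above the axis's level at the front, when right up 99.7 degrees. The pull is a block 36 wide (along the box's y), 16 thick, standing out from radius 154 to 188, free on either side. It moves with the cover.
- recorder_mid (a point): Centre of the pocket recorder (half-way up): a black stick 150 long (x), 44 wide (y), 32 high (z), 130 g, flat on the desk. +x points to the microphone end (the last 38 are a steel cage, 42 wide, 30 high, with two crossed capsules), +z up out of the screen. At the start its plain end lies under the riser and 75 to 97 of the microphone end stick out in front.
- recorder_head (a point): Middle of the recorder's microphone end face, 75 ahead of its centre.
- bay_mouth (a point): Middle of the front edge of the empty pigeonhole's floor: 20 in front of the box's origin, on top of the floor board (18 above the desk). +x points into the pigeonhole (105 deep, so a recorder that is fully in stands 45 out of it), z up.
- pedal: Small effects pedal on the desk beside the recorder, 93 x 42, 44 high. Origin: centre of its underside. Leave it alone.
- tin: Round tin on the desk on the recorder's other side, 68 across, 34 high. Origin: centre of its underside. Leave it alone.
- mug: White mug in the middle of the desk, 76 across plus its handle, 92 high. Origin: centre of its underside. Leave it alone.
- shaker: Wooden egg shaker standing in the box on the pigeonholes' top board, 47 across, 56 high. Origin: its underside. Leave it alone.
- harp_case: Black harmonica case, 100 x 50 x 30, in the other inner pigeonhole. Origin: centre of its underside. Leave it alone.
- string_box: Cardboard box of strings, 96 x 60 x 40, in an outer pigeonhole. Origin: centre of its underside. Leave it alone.
- metronome: Small white digital metronome, 90 x 52 x 25, in an outer pigeonhole. Origin: centre of its underside. Leave it alone.
- riser_edge (a point): Desk riser, a plywood shelf fixed to the desk. This point: on the desk under the middle of its front edge; +x points to its back, z up. Board 205 deep (x 0 to 205), 310 wide, from z 74 to z 90, on thin steel legs at y = +-148. An audio interface 47 high stands fixed on its back half.

How it is judged (in metres and radians):
On the way, in this order (a step that is already met when the one before it is completed fails the run):
1. the cover is rolled right up (value of joint tambour above 1.35 rad), for 0.1 s.
2. the recorder lies microphones first, fully in the empty pigeonhole (x of recorder_head in the frame of bay_mouth above 0.088 m and x of recorder_mid in the frame of bay_mouth above 0.014 m and y of recorder_mid in the frame of bay_mouth between -0.03 and 0.03 m and z of recorder_mid in the frame of bay_mouth below 0.024 m), for 0.2 s.
At the end, for the whole second after the job is handed in: The recorder lies flat, screen up, in the pigeonhole that was empty, its microphone end within about 15 mm of the back; the cover is shut (within 0.05 rad, 8 mm at its bottom rail); nothing moves and nothing else has been shifted (all of step 2 and value of joint tambour below 0.05 rad and angle between recorder_mid's own z axis and vertical below 0.15 rad and linear speed of recorder below 0.02 m/s); the robot touches nothing.
It fails at once if something else on the desk was shifted more than 25 mm (distance of any of pedal, tin, mug from where it was at the start of the episode above 0.025 m).
It fails at once if something else in the box was shifted more than 20 mm (distance of any of harp_case, string_box, metronome, shaker from where it was at the start of the episode above 0.02 m).
It also fails if it takes over 72 s, if anything falls off the work surface, if the arm or the gripper's body presses on something with over 40 N, if the wrist force passes 120 N, or if a joint passes its speed limit or range.

ROBOT

A 6-joint arm with a two-finger parallel gripper is mounted at the origin on the work surface. World frame = base frame: x ahead of the robot, y to its left, z up, the work surface at z = 0. Lengths are in mm, angles in rad, forces in N, time in s.
With the tool pointing down it reaches from about 350 to 975 mm from the base axis. Payload 7.1 kg.
Tool frame: the origin (TCP) lies at the very end of the fingers, on their centre line; the grasp point (between the pads) lies 19 mm behind it (ctrl.grip_point_offset is the distance from the TCP to the grasp point, in mm); x points along the fingers, y is the direction in which the jaws open and shut, and the axes are right-handed (so a half turn about x gives the same grasp; the last joint's range is limited). The gripper opens to 88 mm and grips with 3 to 60 N. Pads are 20 mm wide; open, the fingers measure 115 mm over their backs; the gripper's body (75 mm by 178 mm) begins 61 mm behind the grasp point.
Start: joints at [-1.176, 0.423, 1.63, -0, 1.089, -0.019], TCP at [251.322, -572.225, 222.675] pointing down, gripper open.
Joint ranges: [-3, 3], [-0.9, 2.11], [0.09, 2.58], [-1.31, 4.45], [0.11, 2.69], [-2.54, 2.54]. Speed limits (rad/s): [2.39, 2.39, 3.01, 3.14, 3.14, 3.14].

INTERFACE

Orientations are given as a rotation vector (axis times angle).
In Python, from workcell import ctrl, vision, workorder gives the robot as it stands.
- The arm moves only by the shell command python3 -m crank 'ROWS'. ROWS is JSON, a list of rows, each a list of 3 entries, a list of its own where there are three numbers: the shift along the tool's x, y, z in m, then the turn, a rotation vector about the tool's x, y, z in rad, then the finger opening in m, from 0 to 0.0878. In form: [[[dx, dy, dz], [wx, wy, wz], jaw], ...]. A call has exactly 8 rows; each row shifts and turns the commanded pose from where the row before left it, along the tool's axes as they then stand; what a row does not reach is not made up. A row lasts 1/12 s, in which the tool goes at most 41.7 mm and 7.16 degrees, less where a joint would pass 70% of its speed; a pose out of reach is approached as far as the arm can. A call with a gripper value outside its range is refused whole. The fingers move at their own pace and stop on an object; the grip force is fixed at half the most. Time passes only in rows, so rows that do not move let the fingers close, or fill a call up. It gives the time, the measured TCP pose, the force and the opening at its end, in the units of the state.
- ctrl.get_obs(): the state, without advancing time (a new reading comes with each control period).
- vision.get_image(name): name is "scene" or "top" or "wrist"; returns a dict with "img" (480x640x3 uint8, blue, green, red), "mtx" (3x3 intrinsics, pixels), "k1" (the pictures are not rectified: a ray, as slopes to the right and down, at radius r is drawn at 1 + k1 r^2 times it, then the intrinsics apply), "rvec" (rotation vector, rad) and "tvec" (3), from world to camera coordinates, as OpenCV has them; the wrist camera has in their place "hand_eye" (4x4, takes a point from camera to tool coordinates, whose origin is the TCP and whose axes are the tool frame's). Camera axes: x right, y down, z forward; pixel columns grow to the right and rows downward; lengths in mm; the calibration is good to about 2 mm. A picture is of the moment at which its call begins: read the wrist's pose just before it. There is no depth.
- workorder.close_job(): hands the job in, once; it reports no verdict.
The state is a dict: "t": time; "qpos": joint angles; "qvel": joint speeds; "joint_torque": joint torques, N m; "ee_pos": TCP position; "orientation": TCP orientation; "ft_force": force on the tool from outside, world axes, zero at the start; "moment": the same for the moment, N m; "width": finger opening in mm.
Only numpy, scipy, OpenCV 4.12 (cv2) and the standard library are available. Lean on these libraries where they do the work, as an engineer would, in place of code of your own. Each camera call takes 0.05 s, during which the arm holds its last target.

## Working session

There is one attempt and no reset: what is moved stays moved. The work goes in short steps, Python scripts to look and compute and a shell command to move; the robot and the scene stay as the last step left them, time stands still between calls to the robot, and variables do not carry over. Pictures are saved under pics/ and viewed, and the job is handed in when it is done.

```bash
ls -la; mkdir -p pics; cat > h.py <<'E'
import numpy as np, cv2
from workcell import ctrl, vision, workorder
from scipy.spatial.transform import Rotation as R
E
python3 - <<'E'
from h import *
o=ctrl.get_obs()
for k,v in o.items(): print(k,v)
print(ctrl.grip_point_offset)
for n in ["scene","top","wrist"]:
    d=vision.get_image(n); cv2.imwrite(f"pics/{n}0.png",d["img"])
    np.save(f"{n}0.npy",d,allow_pickle=True)
    print(n,{k:np.round(v,4).tolist() for k,v in d.items() if k!="img"})
E
```

```text
total 12
drwxr-xr-x  3 agent agent 4096 Dec  7 16:26 .
drwxr-xr-x 23 root  root  4096 Dec  7 16:26 ..
drwxr-xr-x  2 agent agent 4096 Dec  7 16:26 pics
t 0.0
qpos [-1.17597159e+00  4.23848364e-01  1.63069620e+00 -1.49769175e-05
  1.08860589e+00 -1.90180305e-02]
qvel [-1.48232718e-03 -9.82597964e-04  4.13335018e-04 -2.42821053e-04
 -9.53759586e-04 -2.97189809e-05]
joint_torque [-1.32118221e-03 -5.44628656e+01 -2.73671329e+01  6.42896304e-02
  2.27609777e-02 -1.17773297e-04]
ee_pos [ 251.12340826 -571.71229243  221.8945719 ]
orientation [ 1.99371136  0.42016078 -1.99433081]
ft_force [-0.91326417 -0.33097711  0.75354598]
moment [-0.02111371 -0.03655658 -0.01220799]
width 87.6139900748391
18.700000000000003
scene {'mtx': [[570.1671, 0.0, 322.5153], [0.0, 570.1671, 240.8334], [0.0, 0.0, 1.0]], 'k1': -0.0321, 'rvec': [0.1866, 3.0772, -0.4974], 'tvec': [544.9359, -28.6642, 1552.0653]}
top {'mtx': [[509.3878, 0.0, 323.7865], [0.0, 509.3878, 244.5586], [0.0, 0.0, 1.0]], 'k1': 0.0122, 'rvec': [2.1983, -2.1689, 0.0707], 'tvec': [-1.8926, 535.0607, 1241.3579]}
wrist {'mtx': [[359.6108, 0.0, 327.5166], [0.0, 359.6108, 239.4785], [0.0, 0.0, 1.0]], 'k1': -0.0518, 'hand_eye': [[-0.0002, -0.2893, 0.9572, -163.4973], [1.0, -0.0002, 0.0001, -0.0079], [0.0002, 0.9572, 0.2893, -79.5465], [0.0, 0.0, 0.0, 1.0]]}
```

View pics/scene0.png

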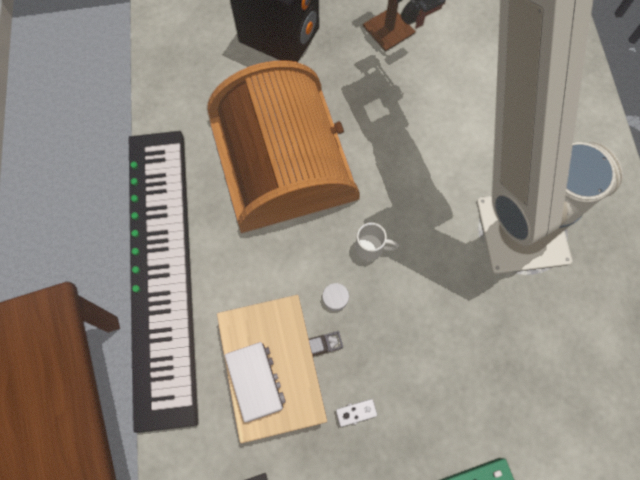

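View pics/top0.png

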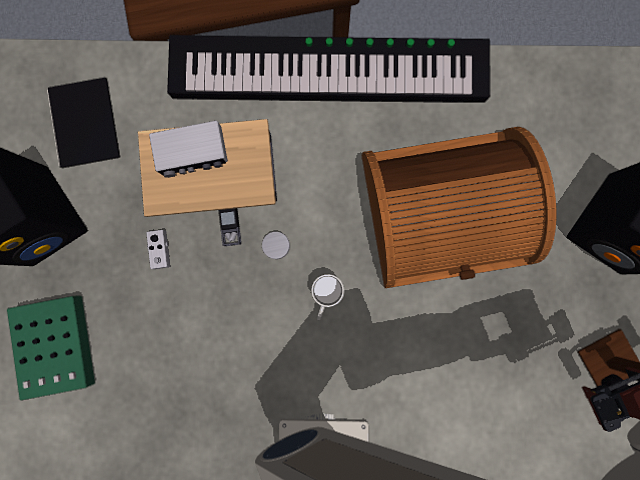

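View pics/wrist0.png

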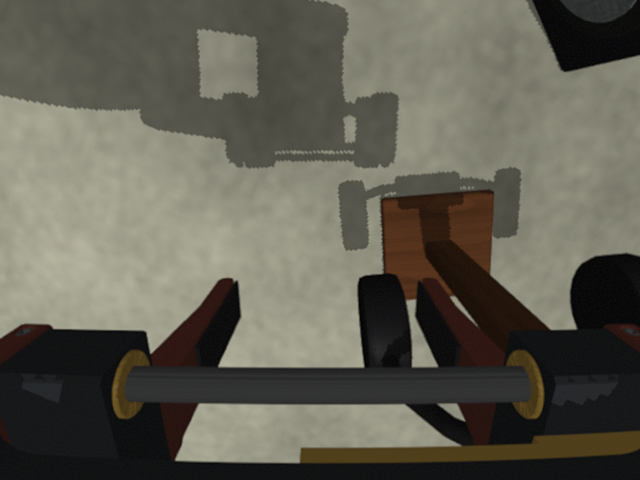

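The scene view shows the riser with the recorder at (325,343), the pedal at (356,413), the tin at (335,297), the mug at (372,240) and the box, with its pull at (338,128). In the top view the pull is at (467,272) and the recorder at (230,228). I'll enlarge these for measuring.

```bash
cat >> h.py <<'E'
def ray(d,uv,pose=None):
    """origin, dir in world for pixel"""
    u=(np.array(uv,float)-[d["mtx"][0,2],d["mtx"][1,2]])/[d["mtx"][0,0],d["mtx"][1,1]]
    s=u.copy()
    for _ in range(20): s=u/(1+d["k1"]*(s@s))
    v=np.array([s[0],s[1],1.])
    if "rvec" in d:
        Rm=cv2.Rodrigues(np.array(d["rvec"],float))[0]; t=np.array(d["tvec"],float).ravel()
        o=-Rm.T@t; w=Rm.T@v
    else:
        H=np.array(d["hand_eye"]); p,rv=pose; T=R.from_rotvec(rv).as_matrix()
        o=T@H[:3,3]+p; w=T@(H[:3,:3]@v)
    return o,w/np.linalg.norm(w)
def onz(d,uv,z,pose=None):
    o,w=ray(d,uv,pose); return o+w*(z-o[2])/w[2]
def proj(d,P,pose=None):
    P=np.array(P,float)
    if "rvec" in d:
        Rm=cv2.Rodrigues(np.array(d["rvec"],float))[0]; c=Rm@P+np.array(d["tvec"],float).ravel()
    else:
        H=np.array(d["hand_eye"]); p,rv=pose; T=R.from_rotvec(rv).as_matrix()
        c=H[:3,:3].T@(T.T@(P-p)-H[:3,3])
    s=c[:2]/c[2]; s=s*(1+d["k1"]*(s@s)); return s*[d["mtx"][0,0],d["mtx"][1,1]]+[d["mtx"][0,2],d["mtx"][1,2]]
def tri(d1,a,d2,b,p1=None,p2=None):
    o1,w1=ray(d1,a,p1);o2,w2=ray(d2,b,p2)
    A=np.array([w1,-w2]).T; t=np.linalg.lstsq(A,o2-o1,rcond=None)[0]
    P1=o1+t[0]*w1;P2=o2+t[1]*w2; return (P1+P2)/2,np.linalg.norm(P1-P2)
def load(n): return np.load(n+".npy",allow_pickle=True).item()
E
python3 - <<'E'
from h import *
t=load("top0");s=load("scene0")
def crop(d,x0,y0,x1,y1,k,n): cv2.imwrite(n,cv2.resize(d["img"][y0:y1,x0:x1],None,fx=k,fy=k,interpolation=cv2.INTER_CUBIC))
crop(t,340,110,580,300,3.3,"pics/tbox.png")
crop(t,130,110,300,280,3.5,"pics/trec.png")
crop(s,200,50,380,240,3.1,"pics/sbox.png")
crop(s,210,270,390,450,3.3,"pics/srec.png")
E
```

```text
(no output)
```

View pics/tbox.png

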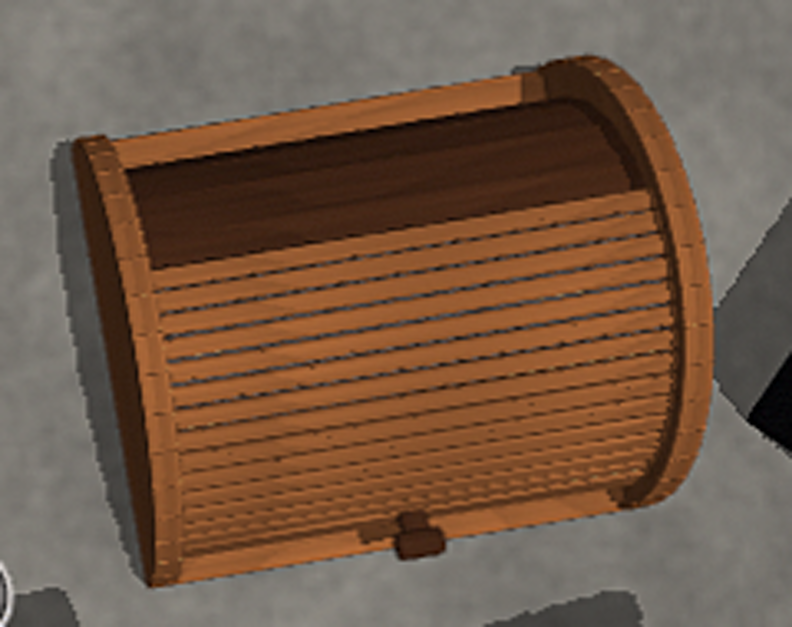

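View pics/trec.png

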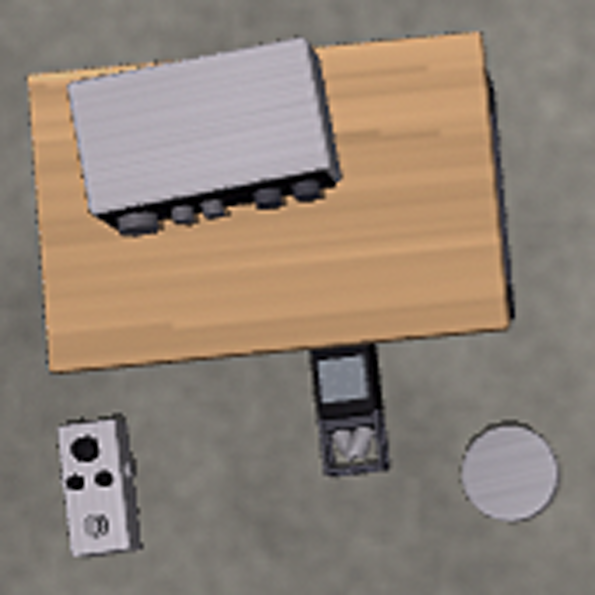

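View pics/sbox.png

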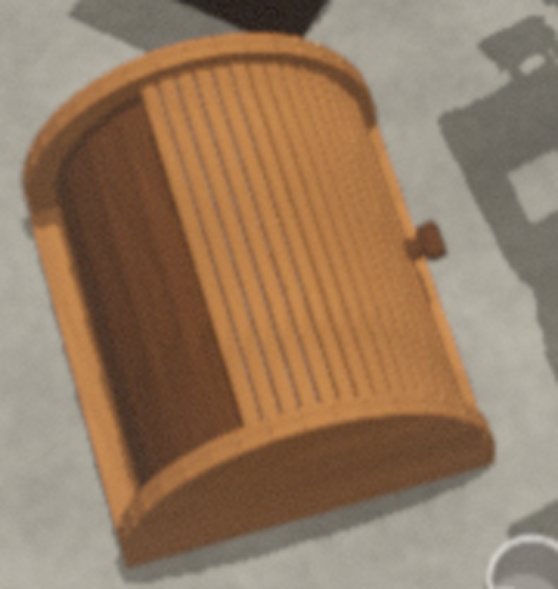

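View pics/srec.png

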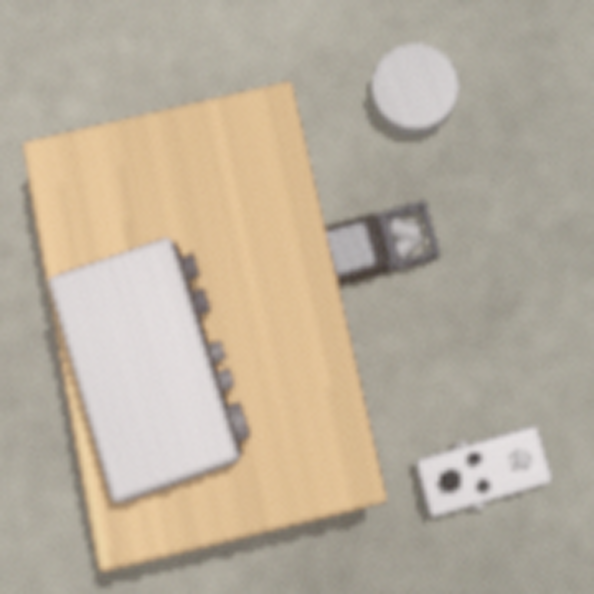

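```bash
python3 - <<'E'
from h import *
t=load("top0");s=load("scene0")
np.set_printoptions(precision=1,suppress=True)
T=lambda x,y:(340+x/3.3,110+y/3.3); S=lambda x,y:(200+x/3.1,50+y/3.1)
a=onz(s,S(125,565),0);b=onz(s,S(492,464),0);print("cheek bottoms scene",a,b,np.linalg.norm(a-b),np.degrees(np.arctan2(*(a-b)[1::-1])))
c=onz(t,T(150,587),0);print("front left corner top",c)
c2=onz(t,T(640,506),0);print("front right top z0",c2,np.linalg.norm(c2-c))
# front floor edge line z=18
p=onz(t,T(183,583),18);q=onz(t,T(612,513),18);print("front floor edge",p,q,np.degrees(np.arctan2(*(q-p)[1::-1])))
p=onz(t,T(120,140),18);q=onz(t,T(520,75),18);print("back floor edge",p,q,np.degrees(np.arctan2(*(q-p)[1::-1])))
print("pull",tri(t,T(420,541),s,S(432,240)))
T=lambda x,y:(130+x/3.5,110+y/3.5); S=lambda x,y:(210+x/3.3,270+y/3.3)
for nm,x,sx in [("recNL",(325,475),(440,262)),("recNR",(390,468),(425,203)),]:
    print(nm,onz(t,T(*x),30),onz(s,S(*sx),30))
print("rec sides",onz(t,T(312,352),32),onz(t,T(376,345),32))
print("rec sides scene",onz(s,S(342,285),32),onz(s,S(330,228),32))
print("riser front corners",onz(t,T(50,371),90),onz(t,T(509,327),90),onz(s,S(385,498),90),onz(s,S(292,83),90))
print("tin",onz(t,T(510,471),34),onz(s,S(415,87),34))
print("pedal",onz(t,T(94,487),44),onz(s,S(485,472),44))
print("mug",onz(t,(327,290),92),onz(s,(371,237),92))
E
```

```text
cheek bottoms scene [763.7 -87.3   0. ] [ 430.4 -143.1    0. ] 337.86214599291316 9.504862991004554
front left corner top [ 430.1 -149.8    0. ]
front right top z0 [ 496.4 -519.3    0. ] 375.40874212160844
front floor edge [ 433.7 -172.3   18. ] [ 490.2 -491.2   18. ] -79.95243810624861
back floor edge [ 768.1 -123.2   18. ] [ 821.6 -426.1   18. ] -79.9779802506601
pull (array([ 464.3, -330.7,   79.3]), np.float64(4.503380409339207))
recNL [528.1 252.6  30. ] [528.7 263.7  30. ]
recNR [533.6 207.2  30. ] [534.1 217.9  30. ]
rec sides [614.5 263.7  32. ] [620.  218.9  32. ]
rec sides scene [604.2 272.   32. ] [608.3 228.4  32. ]
riser front corners [591.5 426.2  90. ] [625.3 119.7  90. ] [591.5 429.1  90. ] [623.9 126.5  90. ]
tin [532.4 122.7  34. ] [530.4 128.2  34. ]
pedal [516.8 409.4  44. ] [516.9 419.4  44. ]
mug [424.6  -4.   92. ] [424.7  -0.9  92. ]
```

```bash
cat >> h.py <<'E'
np.set_printoptions(precision=4,suppress=True)
def Rt(yaw,tilt):
    """tool pointing down, tool z toward heading yaw(deg), tilted so that tool x leans forward by tilt(deg)"""
    y=np.radians(yaw);a=np.radians(tilt)
    f=np.array([np.cos(y),np.sin(y),0]);up=np.array([0,0,1.])
    x=np.sin(a)*f-np.cos(a)*up; z=np.cos(a)*f+np.sin(a)*up
    return np.array([x,np.cross(z,x),z]).T
def cur(): 
    o=ctrl.get_obs(); return np.array(o["ee_pos"]),R.from_rotvec(o["orientation"]).as_matrix(),o
def rows(pos,Rg,n,p=None,Rc=None):
    """n equal rows, straight line + constant turn; prints tool shifts (m) and turn"""
    if p is None: p,Rc,_=cur()
    pos=np.array(pos,float); w=R.from_matrix(Rc.T@Rg).as_rotvec()/n
    Rk=Rc.copy(); d=(pos-p)/n/1000
    print("per row mm",np.linalg.norm(d)*1000,"deg",np.degrees(np.linalg.norm(w)))
    for k in range(n):
        print(np.round(Rk.T@d,4).tolist(),np.round(w,4).tolist()); Rk=Rk@R.from_rotvec(w).as_matrix()
BO=np.array([629.5,-301.,0]); BY=9.9
def box(x,y,z):
    c,s=np.cos(np.radians(BY)),np.sin(np.radians(BY)); return BO+[c*x-s*y,s*x+c*y,z]
def arc(phi,r=176): return box(-r*np.cos(np.radians(phi)),0,24+r*np.sin(np.radians(phi)))
def show():
    p,Rc,o=cur();print("t",o["t"],"p",p,"w",o["width"],"F",np.round(o["ft_force"],1),"tilt/yaw",np.degrees(np.arcsin(Rc[2,2])),np.degrees(np.arctan2(Rc[1,2],Rc[0,2])),"q",np.round(o["qpos"],2))
def snap(name,tag):
    o=ctrl.get_obs(); d=vision.get_image(name); cv2.imwrite(f"pics/{tag}.png",d["img"]); d["pose"]=(np.array(o["ee_pos"]),np.array(o["orientation"])); np.save(tag+".npy",d,allow_pickle=True); return d
E
python3 - <<'E'
from h import *
show()
p,Rc,o=cur(); print(Rc)
Rg=Rt(9.9,20); g=arc(18.1,176); print("grasp",g)
x=Rg[:,0]; pre=g+x*18.7-x*70; print("pre TCP",pre)
rows(pre+[0,0,0],Rg,16)
E
```

```text
t 0.15 p [ 251.1526 -571.8518  222.0911] w 88.07348277097925 F [-0.4 -0.   0.1] tilt/yaw -0.0008275419914921334 -156.29312728516132 q [-1.18  0.42  1.63 -0.    1.09 -0.02]
[[-0.0005  0.4021 -0.9156]
 [ 0.0011 -0.9156 -0.4021]
 [-1.     -0.0012 -0.    ]]
grasp [ 464.7003 -329.7622   78.6791]
pre TCP [ 447.4159 -332.7788  126.8853]
per row mm 20.22716253670713 deg 10.400967556635234
[0.006, -0.0087, -0.0172] [-0.1787, -0.0039, 0.0315]
[0.0057, -0.0057, -0.0186] [-0.1787, -0.0039, 0.0315]
[0.0055, -0.0025, -0.0193] [-0.1787, -0.0039, 0.0315]
[0.0054, 0.0008, -0.0195] [-0.1787, -0.0039, 0.0315]
[0.0054, 0.0041, -0.0191] [-0.1787, -0.0039, 0.0315]
[0.0055, 0.0073, -0.0181] [-0.1787, -0.0039, 0.0315]
[0.0057, 0.0102, -0.0165] [-0.1787, -0.0039, 0.0315]
[0.006, 0.0128, -0.0145] [-0.1787, -0.0039, 0.0315]
[0.0064, 0.015, -0.012] [-0.1787, -0.0039, 0.0315]
[0.0068, 0.0167, -0.0092] [-0.1787, -0.0039, 0.0315]
[0.0073, 0.0178, -0.0062] [-0.1787, -0.0039, 0.0315]
[0.0079, 0.0184, -0.003] [-0.1787, -0.0039, 0.0315]
[0.0085, 0.0184, 0.0003] [-0.1787, -0.0039, 0.0315]
[0.009, 0.0178, 0.0035] [-0.1787, -0.0039, 0.0315]
[0.0096, 0.0166, 0.0065] [-0.1787, -0.0039, 0.0315]
[0.0101, 0.0148, 0.0093] [-0.1787, -0.0039, 0.0315]
```

```bash
A='[[0,-0.0184,-0.0312],[0,0,0],0.06]'; true
python3 -m crank '[[[0,-0.0184,-0.0312],[0,0,0],0.08],[[0,-0.0184,-0.0312],[0,0,0],0.08],[[0,-0.0184,-0.0312],[0,0,0],0.08],[[0,-0.0184,-0.0312],[0,0,0],0.08],[[0,-0.0184,-0.0312],[0,0,0],0.08],[[0,-0.0184,-0.0312],[0,0,0],0.08],[[0,-0.0184,-0.0312],[0,0,0],0.08],[[0,-0.0184,-0.0312],[0,0,0],0.08]]'
python3 -m crank '[[[0,0,0],[-0.12,0,0],0.08],[[0,0,0],[-0.12,0,0],0.08],[[0,0,0],[-0.12,0,0],0.08],[[0,0,0],[-0.12,0,0],0.08],[[0,0,0],[-0.12,0,0],0.08],[[0,0,0],[-0.12,0,0],0.08],[[0,0,0],[-0.12,0,0],0.08],[[0,0,0],[-0.12,0,0],0.08]]'
python3 -m crank '[[[0,0,0],[-0.12,0,0],0.08],[[0,0,0],[-0.12,0,0],0.08],[[0,0,0],[-0.12,0,0],0.08],[[0,0,0],[-0.12,0,0],0.08],[[0,0,0],[-0.12,0,0],0.08],[[0,0,0],[-0.12,0,0],0.08],[[0,0,0],[-0.12,0,0],0.08],[[0,0,0],[-0.12,0,0],0.08]]'
python3 -m crank '[[[0,0,0],[-0.12,0,0],0.08],[[0,0,0],[-0.12,0,0],0.08],[[0,0,0],[-0.12,0,0],0.08],[[0,0,0],[-0.12,0,0],0.08],[[0,0,0],[-0.12,0,0],0.08],[[0,0,0],[-0.12,0,0],0.08],[[0,0,0],[-0.12,0,0],0.08],[[0,0,0],[-0.12,0,0],0.08]]'
python3 - <<'E'
from h import *
show(); snap("wrist","w1"); snap("top","t1")
g=arc(18.1,176); Rg=Rt(9.9,20); rows(g+Rg[:,0]*(18.7-70),Rg,8)
E
```

```text
t: 0.82
ee_pos: [421.3, -335.5, 222.6]
orientation: [1.994, 0.418, -1.994]
ft_force: [1.0, -1.7, 0.1]
width: 80.2
t: 1.48
ee_pos: [420.5, -336.9, 222.5]
orientation: [1.349, 1.113, -1.349]
ft_force: [-0.3, -0.1, -0.4]
width: 80.1
t: 2.15
ee_pos: [420.5, -336.9, 222.4]
orientation: [0.627, 1.479, -0.627]
ft_force: [0.1, 0.0, -0.2]
width: 80.2
t: 2.82
ee_pos: [420.5, -336.9, 222.5]
orientation: [-0.124, 1.568, 0.124]
ft_force: [0.5, -0.4, -0.2]
width: 79.8
t 2.8167 p [ 420.5299 -336.9356  222.4576] w 79.76629043302877 F [ 0.5 -0.4 -0.2] tilt/yaw -0.016546458062043027 9.06065288965613 q [-0.7   0.3   1.82  0.    1.02 -2.43]
per row mm 12.4235834658035 deg 2.5062215596403306
[0.0119, -0.0, 0.0034] [-0.0024, -0.0437, 0.0004]
[0.0121, -0.0, 0.0029] [-0.0024, -0.0437, 0.0004]
[0.0122, -0.0, 0.0024] [-0.0024, -0.0437, 0.0004]
[0.0123, -0.0, 0.0018] [-0.0024, -0.0437, 0.0004]
[0.0124, -0.0, 0.0013] [-0.0024, -0.0437, 0.0004]
[0.0124, -0.0, 0.0007] [-0.0024, -0.0437, 0.0004]
[0.0124, -0.0001, 0.0002] [-0.0024, -0.0437, 0.0004]
[0.0124, -0.0001, -0.0003] [-0.0024, -0.0437, 0.0004]
```

View pics/w1.png

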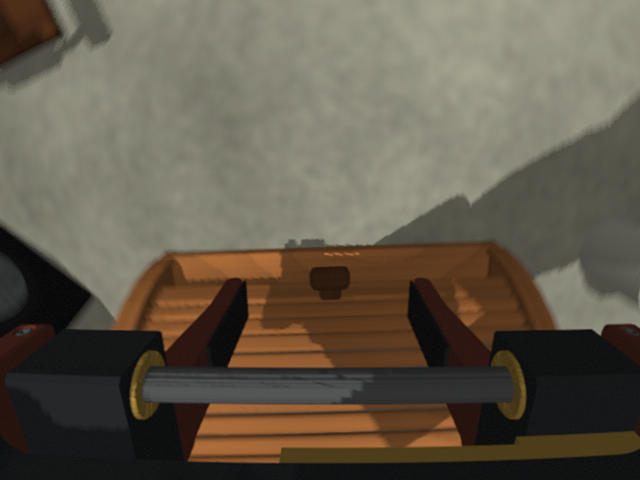

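```bash
python3 - <<'E'
from h import *
w=load("w1")
# front edge top z18 via rays; corners
a=onz(w,(172,253),18,w["pose"]);b=onz(w,(490,243),18,w["pose"])
print(a,b,np.linalg.norm(a-b),np.degrees(np.arctan2((b-a)[1],(b-a)[0]))-90)
im=w["img"]; hsv=cv2.cvtColor(im,cv2.COLOR_BGR2HSV)
cv2.imwrite("pics/w1c.png",cv2.resize(im[220:320,140:540],None,fx=2,fy=2,interpolation=cv2.INTER_CUBIC))
print(hsv[278,330],hsv[295,330],hsv[285,280])
for z in (75,80,85): print(onz(w,(330,279),z,w["pose"]))
t=load("t1"); print("pull proj",proj(t,arc(18.1,180)), proj(w,arc(18.1,180),w["pose"]))
E
```

```text
[ 493.7989 -497.293    18.    ] [ 428.087  -157.2623   18.    ] 346.32197904115543 10.937738669605437
[ 12 174  44] [ 11 166  46] [ 13 172  83]
[ 472.5524 -326.299    75.    ]
[ 470.4457 -326.6746   80.    ]
[ 468.3391 -327.0502   85.    ]
pull proj [466.8482 276.2538] [327.6091 268.8799]
```

View pics/w1c.png

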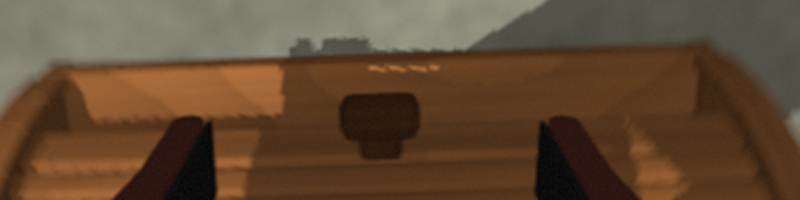

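```bash
python3 - <<'E'
from h import *
w=load("w1");t=load("top0");s=load("scene0");t1=load("t1")
T=lambda x,y:(340+x/3.3,110+y/3.3); S=lambda x,y:(200+x/3.1,50+y/3.1)
print(tri(w,(329,278),t,T(421,543),w["pose"]));print(tri(w,(329,278),s,S(434,240),w["pose"]))
a=np.array([493.8,-497.3,18]);b=np.array([428.1,-157.3,18.])
for yaw in (9.9,10.4):
  y=np.radians(yaw); m=(a+b)/2; print("origin from wrist",m+170*np.array([np.cos(y),np.sin(y),0]))
  m=(np.array([433.7,-172.3])+[490.2,-491.2])/2
  # top corners
  c=np.array([430.1,-149.8]);c2=np.array([496.4,-519.3]);m=(c+c2)/2
  print("origin from top",m+170*np.array([np.cos(y),np.sin(y)]))
E
```

```text
(array([ 464.7018, -328.6974,   91.9572]), np.float64(0.2739412298390773))
(array([ 463.5601, -326.5958,   88.4282]), np.float64(5.891024942336681))
origin from wrist [ 628.4186 -298.0721   18.    ]
origin from top [ 630.7186 -305.3221]
origin from wrist [ 628.1572 -296.6117   18.    ]
origin from top [ 630.4572 -303.8617]
```

```bash
sed -i 's/^BO=.*/BO=np.array([629.,-299.5,0]); BY=10.2/' h.py; python3 - <<'E'
from h import *
g=arc(21,179); Rg=Rt(10.2,20); print(g); rows(g+Rg[:,0]*(18.7-60),Rg,8); print(Rg[:,0])
E
```

```text
[ 464.5302 -329.0928   88.1479]
per row mm 12.536759770891347 deg 2.508540273054013
[0.0119, 0.0001, 0.0038] [-0.003, -0.0437, 0.0005]
[0.0121, 0.0001, 0.0033] [-0.003, -0.0437, 0.0005]
[0.0122, 0.0001, 0.0028] [-0.003, -0.0437, 0.0005]
[0.0123, 0.0, 0.0022] [-0.003, -0.0437, 0.0005]
[0.0124, 0.0, 0.0017] [-0.003, -0.0437, 0.0005]
[0.0125, 0.0, 0.0012] [-0.003, -0.0437, 0.0005]
[0.0125, 0.0, 0.0006] [-0.003, -0.0437, 0.0005]
[0.0125, 0.0, 0.0001] [-0.003, -0.0437, 0.0005]
[ 0.3366  0.0606 -0.9397]
```

```bash
python3 -m crank '[[[0.0119,0,0.0038],[-0.003,-0.0437,0.0005],0.07],[[0.0121,0,0.0033],[-0.003,-0.0437,0.0005],0.07],[[0.0122,0,0.0028],[-0.003,-0.0437,0.0005],0.07],[[0.0123,0,0.0022],[-0.003,-0.0437,0.0005],0.07],[[0.0124,0,0.0017],[-0.003,-0.0437,0.0005],0.07],[[0.0125,0,0.0012],[-0.003,-0.0437,0.0005],0.07],[[0.0125,0,0.0006],[-0.003,-0.0437,0.0005],0.07],[[0.0125,0,0],[-0.003,-0.0437,0.0005],0.07]]'
python3 - <<'E'
from h import *
show(); snap("wrist","w2")
g=arc(21,179); Rg=Rt(10.2,20); rows(g+Rg[:,0]*18.7,Rg,6)
w=load("w2"); print(proj(w,arc(21,188),w["pose"]))
E
```

```text
t: 3.58
ee_pos: [482.9, -301.5, 141.0]
orientation: [-0.106, 1.307, 0.053]
ft_force: [-0.3, -0.4, 0.8]
width: 69.9
t 3.5833 p [ 482.8671 -301.4672  140.9574] w 69.92488691524623 F [-0.3 -0.4  0.8] tilt/yaw 14.862138702386934 6.430502559646669 q [-0.66  0.38  1.97  0.26  0.58 -2.54]
per row mm 12.521638596440024 deg 1.2343719592965494
[0.0106, -0.004, -0.0053] [-0.0101, -0.0153, 0.0113]
[0.0105, -0.004, -0.0055] [-0.0101, -0.0153, 0.0113]
[0.0104, -0.0041, -0.0057] [-0.0101, -0.0153, 0.0113]
[0.0102, -0.0041, -0.0059] [-0.0101, -0.0153, 0.0113]
[0.0101, -0.0042, -0.0061] [-0.0101, -0.0153, 0.0113]
[0.0099, -0.0042, -0.0063] [-0.0101, -0.0153, 0.0113]
[286.355  199.5975]
```

View pics/w2.png

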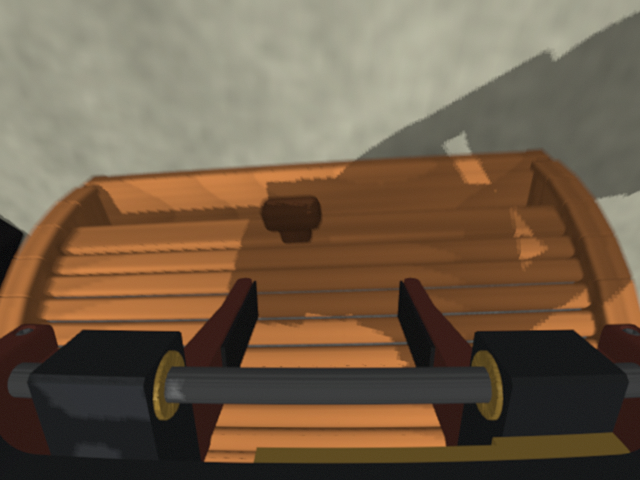

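The last joint reached its limit, because tilting uses up its range. I'll work with a vertical tool instead. The pull shows at (290,213).

```bash
python3 - <<'E'
from h import *
w=load("w2"); w1=load("w1"); t=load("top0")
print(tri(w,(291,213),w1,(329,278),w["pose"],w1["pose"]),tri(w,(291,213),t,(340+421/3.3,110+543/3.3),w["pose"]))
g=arc(21,179); Rg=Rt(10.2,0); rows(g+Rg[:,0]*(18.7-65),Rg,8)
E
```

```text
(array([ 467.0102, -328.1102,   86.6448]), np.float64(0.3969386753427251)) (array([ 464.5811, -328.0816,   92.067 ]), np.float64(1.4002559803689227))
per row mm 4.3509262118167875 deg 1.9518807707970196
[0.0001, -0.0034, -0.0027] [-0.009, 0.0321, 0.007]
[0.0001, -0.0034, -0.0027] [-0.009, 0.0321, 0.007]
[0.0002, -0.0034, -0.0028] [-0.009, 0.0321, 0.007]
[0.0003, -0.0033, -0.0028] [-0.009, 0.0321, 0.007]
[0.0003, -0.0033, -0.0028] [-0.009, 0.0321, 0.007]
[0.0004, -0.0033, -0.0028] [-0.009, 0.0321, 0.007]
[0.0005, -0.0033, -0.0028] [-0.009, 0.0321, 0.007]
[0.0005, -0.0032, -0.0029] [-0.009, 0.0321, 0.007]
```

```bash
python3 -m crank '[[[0,-0.0034,-0.0027],[-0.009,0.0321,0.007],0.07],[[0.0001,-0.0034,-0.0027],[-0.009,0.0321,0.007],0.07],[[0.0002,-0.0034,-0.0028],[-0.009,0.0321,0.007],0.07],[[0.0003,-0.0033,-0.0028],[-0.009,0.0321,0.007],0.07],[[0.0003,-0.0033,-0.0028],[-0.009,0.0321,0.007],0.07],[[0.0004,-0.0033,-0.0028],[-0.009,0.0321,0.007],0.07],[[0.0005,-0.0033,-0.0028],[-0.009,0.0321,0.007],0.07],[[0.0005,-0.0032,-0.0029],[-0.009,0.0321,0.007],0.07]]'
python3 - <<'E'
from h import *
show(); snap("wrist","w3")
g=arc(21,179); Rg=Rt(10.2,0); rows(g+Rg[:,0]*18.7,Rg,6)
w=load("w3"); print(proj(w,arc(21,188),w["pose"]))
E
```

```text
t: 4.3
ee_pos: [464.5, -331.8, 137.1]
orientation: [-0.144, 1.569, 0.139]
ft_force: [-0.7, 0.2, -0.3]
width: 70.4
t 4.3 p [ 464.4602 -331.8146  137.1477] w 70.3861416187682 F [-0.7  0.2 -0.3] tilt/yaw -0.16062533076823082 10.304946950435866 q [-0.64  0.46  1.81 -0.01  0.87 -2.39]
per row mm 11.303752652339876 deg 0.05327484941320765
[0.0113, 0.0006, 0.0001] [0.0004, -0.0006, 0.0005]
[0.0113, 0.0006, 0.0001] [0.0004, -0.0006, 0.0005]
[0.0113, 0.0006, 0.0] [0.0004, -0.0006, 0.0005]
[0.0113, 0.0006, 0.0] [0.0004, -0.0006, 0.0005]
[0.0113, 0.0006, 0.0] [0.0004, -0.0006, 0.0005]
[0.0113, 0.0006, 0.0] [0.0004, -0.0006, 0.0005]
[332.1795 253.0661]
```

View pics/w3.png

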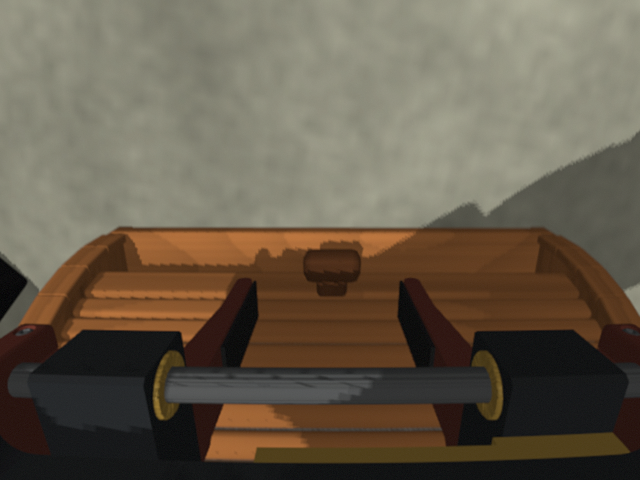

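```bash
python3 - <<'E'
from h import *
w=load("w3"); P=w["pose"]
a=onz(w,(118,229),18,P);b=onz(w,(548,229),18,P);print(a,b,np.linalg.norm(a-b))
y=np.radians(10.3);e=np.array([np.cos(y),np.sin(y),0]);print((a+b)/2+170*e)
for uv in [(120,235),(538,235)]: print(onz(w,uv,18,P))
for phi in (12,16,18,20,22):
  for r in (154,188):
    print(phi,r,proj(w,arc(phi,r),P))
w1=load("w1"); print(tri(w,(332,266),w1,(329,278),P,w1["pose"]),tri(w,(332,266),load("w2"),(291,213),P,load("w2")["pose"]))
E
```

```text
[ 492.2407 -504.0497   18.    ] [ 428.1733 -152.8823   18.    ] 356.9638066802819
[ 627.4675 -298.0696   18.    ]
[ 497.1904 -502.282    18.    ]
[ 434.6636 -159.5621   18.    ]
12 154 [331.5203 269.6256]
12 188 [331.8416 228.0575]
16 154 [331.6201 278.5224]
16 188 [331.99  237.788]
18 154 [331.6697 283.5339]
18 188 [332.0654 243.4667]
20 154 [331.719  288.9308]
20 188 [332.1414 249.7184]
22 154 [331.7677 294.7192]
22 188 [332.2177 256.565 ]
(array([ 464.0895, -328.9715,   93.0213]), np.float64(0.6025150100127226)) (array([ 467.0743, -328.3848,   86.0363]), np.float64(1.0294361237957343))
```

```bash
sed -i 's/^BO=.*/BO=np.array([628.5,-299.,0]); BY=10.3/' h.py; python3 - <<'E'
from h import *
g=arc(22.5,179); Rg=Rt(10.3,0); rows(g+Rg[:,0]*18.7,Rg,6)
E
```

```text
per row mm 10.584840346800899 deg 0.0478810306048747
[0.0106, 0.0007, 0.0003] [0.0001, -0.0006, 0.0005]
[0.0106, 0.0007, 0.0003] [0.0001, -0.0006, 0.0005]
[0.0106, 0.0007, 0.0003] [0.0001, -0.0006, 0.0005]
[0.0106, 0.0006, 0.0003] [0.0001, -0.0006, 0.0005]
[0.0106, 0.0006, 0.0003] [0.0001, -0.0006, 0.0005]
[0.0106, 0.0006, 0.0002] [0.0001, -0.0006, 0.0005]
```

```bash
python3 -m crank '[[[0.0106,0.0007,0.0003],[0,0,0],0.07],[[0.0106,0.0007,0.0003],[0,0,0],0.07],[[0.0106,0.0007,0.0003],[0,0,0],0.07],[[0.0106,0.0006,0.0003],[0,0,0],0.07],[[0.0106,0.0006,0.0003],[0,0,0],0.07],[[0.0106,0.0006,0.0003],[0,0,0],0.06],[[0,0,0],[0,0,0],0.03],[[0,0,0],[0,0,0],0.03]]'
python3 -m crank '[[[0,0,0],[0,0,0],0.03],[[0,0,0],[0,0,0],0.03],[[0,0,0],[0,0,0],0.03],[[0,0,0],[0,0,0],0.03],[[0,0,0],[0,0,0],0.03],[[0,0,0],[0,0,0],0.03],[[0,0,0],[0,0,0],0.03],[[0,0,0],[0,0,0],0.03]]'
python3 - <<'E'
from h import *
show(); snap("wrist","w4")
# arc rows: 22.5 -> 99.7, 24 rows
p,Rc,o=cur()
ph=np.linspace(22.5,99.5,25)
for a,b in zip(ph[:-1],ph[1:]): 
    d=Rc.T@(arc(b,179)-arc(a,179))/1000; print(np.round(b,1),np.round(d,4).tolist())
E
```

```text
t: 5.02
ee_pos: [465.4, -326.9, 72.2]
orientation: [-0.145, 1.568, 0.142]
ft_force: [-0.4, -0.9, -0.4]
width: 53.2
t: 5.68
ee_pos: [466.7, -328.6, 74.0]
orientation: [-0.148, 1.564, 0.139]
ft_force: [0.4, -6.2, -1.8]
width: 35.8
t 5.6833 p [ 466.6506 -328.6364   74.0043] w 35.848325728717306 F [ 0.4 -6.2 -1.8] tilt/yaw 0.06577161400736488 10.481619080483423 q [-0.63  0.55  1.84 -0.    0.74 -2.38]
25.7 [-0.0091, -0.0001, 0.0041]
28.9 [-0.0089, -0.0001, 0.0046]
32.1 [-0.0086, -0.0001, 0.0051]
35.3 [-0.0083, -0.0001, 0.0056]
38.5 [-0.008, -0.0001, 0.006]
41.8 [-0.0077, -0.0001, 0.0065]
45.0 [-0.0073, -0.0001, 0.0069]
48.2 [-0.0069, -0.0001, 0.0073]
51.4 [-0.0065, -0.0001, 0.0077]
54.6 [-0.006, -0.0001, 0.008]
57.8 [-0.0056, -0.0001, 0.0083]
61.0 [-0.0051, -0.0001, 0.0086]
64.2 [-0.0046, -0.0001, 0.0089]
67.4 [-0.0041, -0.0001, 0.0091]
70.6 [-0.0036, -0.0, 0.0094]
73.8 [-0.003, -0.0, 0.0095]
77.0 [-0.0025, -0.0, 0.0097]
80.2 [-0.002, -0.0, 0.0098]
83.5 [-0.0014, -0.0, 0.0099]
86.7 [-0.0009, -0.0, 0.01]
89.9 [-0.0003, -0.0, 0.01]
93.1 [0.0003, -0.0, 0.01]
96.3 [0.0008, -0.0, 0.01]
99.5 [0.0014, -0.0, 0.0099]
```

View pics/w4.png

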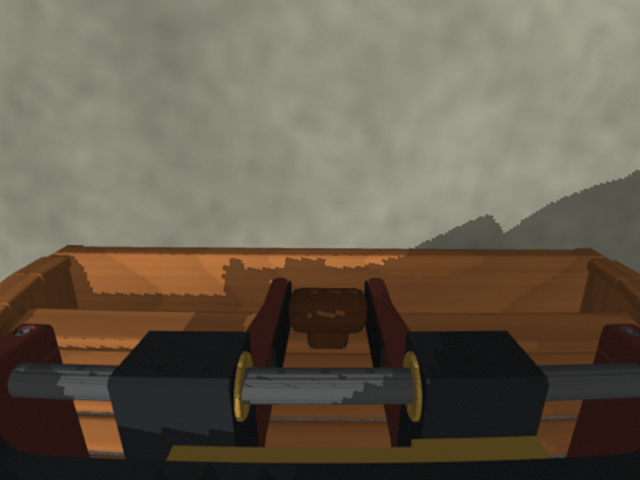

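The pull is gripped: the fingers read 35.8 mm and the block sits between them at (328,310). Next I roll the cover up along the arc.

```bash
python3 -m crank '[[[-0.0091,0,0.0041],[0,0,0],0.03],[[-0.0089,0,0.0046],[0,0,0],0.03],[[-0.0086,0,0.0051],[0,0,0],0.03],[[-0.0083,0,0.0056],[0,0,0],0.03],[[-0.008,0,0.006],[0,0,0],0.03],[[-0.0077,0,0.0065],[0,0,0],0.03],[[-0.0073,0,0.0069],[0,0,0],0.03],[[-0.0069,0,0.0073],[0,0,0],0.03]]'
python3 -c "
from h import *
show();print(arc(48.2,179)-[0,0,18.7])"
```

```text
t: 6.4
ee_pos: [511.3, -320.6, 138.7]
orientation: [-0.149, 1.566, 0.139]
ft_force: [-0.8, -9.5, -6.1]
width: 35.9
t 6.4 p [ 511.2937 -320.5727  138.7338] w 35.856172543316234 F [-0.8 -9.5 -6.1] tilt/yaw -0.03731218708525805 10.506444623182592 q [-0.58  0.5   1.74 -0.01  0.9  -2.33]
[ 511.1134 -320.3328  138.7402]
```

```bash
python3 -m crank '[[[-0.0065,0,0.0077],[0,0,0],0.03],[[-0.006,0,0.008],[0,0,0],0.03],[[-0.0056,0,0.0083],[0,0,0],0.03],[[-0.0051,0,0.0086],[0,0,0],0.03],[[-0.0046,0,0.0089],[0,0,0],0.03],[[-0.0041,0,0.0091],[0,0,0],0.03],[[-0.0036,0,0.0094],[0,0,0],0.03],[[-0.003,0,0.0095],[0,0,0],0.03]]'
python3 -m crank '[[[-0.0025,0,0.0097],[0,0,0],0.03],[[-0.002,0,0.0098],[0,0,0],0.03],[[-0.0014,0,0.0099],[0,0,0],0.03],[[-0.0009,0,0.01],[0,0,0],0.03],[[-0.0003,0,0.01],[0,0,0],0.03],[[0.0003,0,0.01],[0,0,0],0.03],[[0.0008,0,0.01],[0,0,0],0.03],[[0.0008,0,0.006],[0,0,0],0.03]]'
python3 -c "
from h import *
show();print(arc(98,179)-[0,0,18.7]);snap('scene','s5');snap('wrist','w5')"
```

```text
t: 7.07
ee_pos: [579.3, -308.3, 177.7]
orientation: [-0.149, 1.567, 0.138]
ft_force: [-2.5, -10.2, 1.1]
width: 35.7
t: 7.73
ee_pos: [655.4, -294.6, 184.5]
orientation: [-0.15, 1.563, 0.137]
ft_force: [-0.8, -7.0, 10.4]
width: 35.0
t 7.7333 p [ 655.4275 -294.6425  184.5186] w 34.995485993406255 F [-0.8 -7.  10.4] tilt/yaw 0.14380215741078975 10.500144484272228 q [-0.44  0.6   1.43 -0.01  1.1  -2.19]
[ 653.0105 -294.5457  182.558 ]
```

View pics/s5.png

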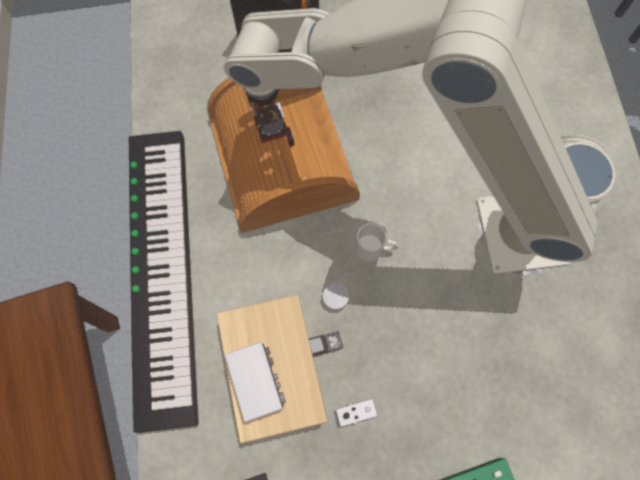

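```bash
python3 -m crank '[[[0,0,0],[0,0,0],0.065],[[0,0,0],[0,0,0],0.065],[[0,0,0],[0,0,0],0.065],[[-0.02,0,0],[0,0,0],0.065],[[-0.03,0,0],[0,0,0],0.065],[[-0.03,0,0],[0,0,0],0.065],[[-0.02,0,-0.02],[0,0,0],0.065],[[0,0,-0.03],[0,0,0],0.065]]'
python3 -c "
from h import *
show();snap('top','t6');snap('wrist','w6')
t=load('t6');cv2.imwrite('pics/t6c.png',cv2.resize(t['img'][90:310,330:600],None,fx=2.7,fy=2.7,interpolation=cv2.INTER_CUBIC))"
```

```text
t: 8.5
ee_pos: [607.5, -301.2, 286.6]
orientation: [-0.151, 1.559, 0.14]
ft_force: [0.0, -0.3, 0.8]
width: 64.8
t 8.5 p [ 607.5452 -301.219   286.5844] w 64.76153297604607 F [ 0.  -0.3  0.8] tilt/yaw 0.36651758366842935 10.609217117298474 q [-0.48  0.44  1.45 -0.    1.24 -2.23]
```

View pics/t6c.png

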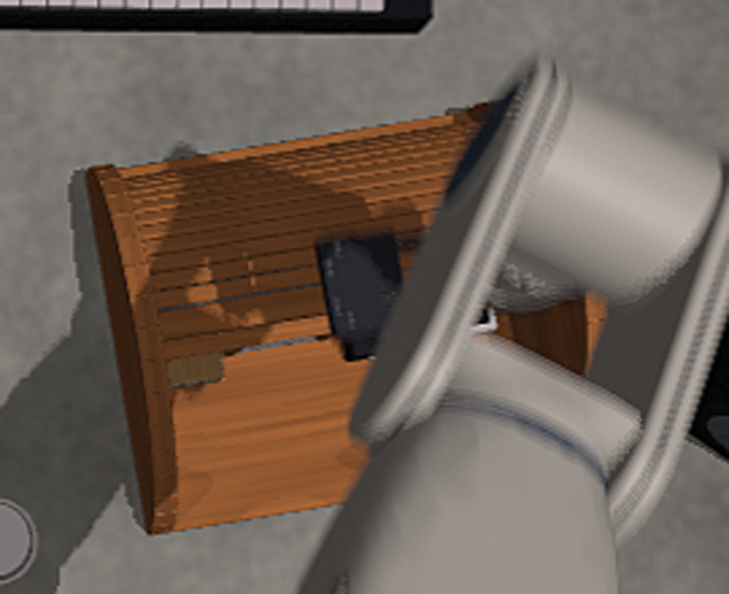

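View pics/w6.png

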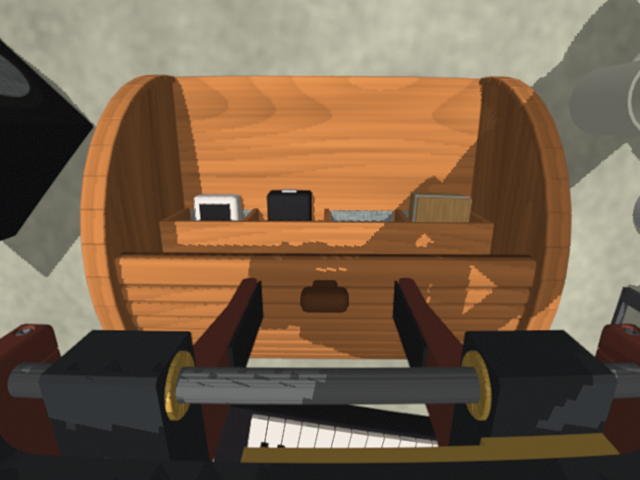

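The cover is up, with the pull at (325,297). From −y to +y the holes hold the metronome (217,207), the harp case (290,205), nothing (362,214), and the string box (441,207). So the empty hole is at y = +43.

```bash
python3 - <<'E'
from h import *
w=load("w6");P=w["pose"]
for phi in (90,94,98,100): print(phi,proj(w,arc(phi,188),P))
print("mouth pts proj", proj(w,box(-20,43,18),P),proj(w,box(-20,43,88),P), proj(w,box(-20,-174,88),P),proj(w,box(-20,174,88),P))
print("front",onz(w,(165,77),18,P),onz(w,(500,77),18,P))
# topboard front edge ends 
a=onz(w,(162,221),88,P);b=onz(w,(492,221),88,P);print(a,b,np.linalg.norm(a-b))
# dest TCP for recorder approach
c,Rc,o=cur()
E
```

```text
90 [324.7819 288.4343]
94 [324.7726 304.6797]
98 [324.7785 319.6697]
100 [324.7869 326.6484]
mouth pts proj [362.0488 206.3663] [368.0166 220.1026] [159.2063 219.4415] [493.7942 220.8389]
front [ 496.2996 -507.7514   18.    ] [ 427.9704 -138.6957   18.    ]
[ 641.0788 -470.7509   88.    ] [ 578.2288 -133.1948   88.    ] 343.35733533432955
```

```bash
python3 -m crank '[[[0,0.034,-0.0005],[0,0,0],0.08],[[0,0.034,-0.0005],[0,0,0],0.08],[[0,0.034,-0.0005],[0,0,0],0.08],[[0,0.034,-0.0005],[0,0,0],0.08],[[0,0.034,-0.0005],[0,0,0],0.08],[[0,0.034,-0.0005],[0,0,0],0.08],[[0,0.034,-0.0005],[0,0,0],0.08],[[0,0.034,-0.0005],[0,0,0],0.08]]'
python3 -m crank '[[[0,0.034,-0.0005],[0,0,0],0.08],[[0,0.034,-0.0005],[0,0,0],0.08],[[0,0.034,-0.0005],[0,0,0],0.08],[[0,0.034,-0.0005],[0,0,0],0.08],[[0,0.034,-0.0005],[0,0,0],0.08],[[0,0.034,-0.0005],[0,0,0],0.08],[[0,0.034,-0.0005],[0,0,0],0.08],[[0,0.034,-0.0005],[0,0,0],0.08]]'
python3 -m crank '[[[0,0,0],[0.124,0,0],0.08],[[0,0,0],[0.124,0,0],0.08],[[0,0,0],[0.124,0,0],0.08],[[0,0,0],[0.124,0,0],0.08],[[0,0,0],[0.124,0,0],0.08],[[0,0,0],[0.124,0,0],0.08],[[0,0,0],[0.124,0,0],0.08],[[0,0,0],[0.124,0,0],0.08]]'
python3 -m crank '[[[0,0,0],[0.124,0,0],0.08],[[0,0,0],[0.124,0,0],0.08],[[0,0,0],[0.124,0,0],0.08],[[0,0,0],[0.124,0,0],0.08],[[0,0,0],[0.124,0,0],0.08],[[0,0,0],[0.124,0,0],0.08],[[0,0,0],[0.124,0,0],0.08],[[0,0,0],[0.124,0,0],0.08]]'
python3 -m crank '[[[0,0,0],[0.124,0,0],0.08],[[0,0,0],[0.124,0,0],0.08],[[0,0,0],[0.124,0,0],0.08],[[0,0,0],[0.124,0,0],0.08],[[0,0,0],[0.124,0,0],0.08],[[0,0,0],[0.124,0,0],0.08],[[0,0,0],[0.124,0,0],0.08],[[0,0,0],[0.124,0,0],0.08]]'
python3 -c "
from h import *
show();snap('wrist','w7')"
```

```text
t: 9.27
ee_pos: [550.3, -32.3, 280.3]
orientation: [-0.146, 1.567, 0.142]
ft_force: [0.2, -0.3, -0.1]
width: 79.9
t: 9.93
ee_pos: [496.6, 234.4, 279.5]
orientation: [-0.146, 1.567, 0.142]
ft_force: [0.2, -0.2, 0.7]
width: 80.4
t: 10.6
ee_pos: [497.2, 232.8, 279.4]
orientation: [0.634, 1.475, -0.64]
ft_force: [-0.1, 0.1, -0.7]
width: 80.0
t: 11.27
ee_pos: [497.2, 232.8, 279.4]
orientation: [1.378, 1.086, -1.383]
ft_force: [-0.2, 0.8, -1.2]
width: 80.1
t: 11.93
ee_pos: [497.2, 232.8, 279.4]
orientation: [2.032, 0.349, -2.036]
ft_force: [0.1, 0.0, 0.1]
width: 80.1
t 11.9333 p [497.1982 232.79   279.3927] w 80.12246422237996 F [0.1 0.  0.1] tilt/yaw 0.13829996607075498 -160.36529265613706 q [ 0.42  0.25  1.74 -0.    1.15  1.65]
```

View pics/w7.png

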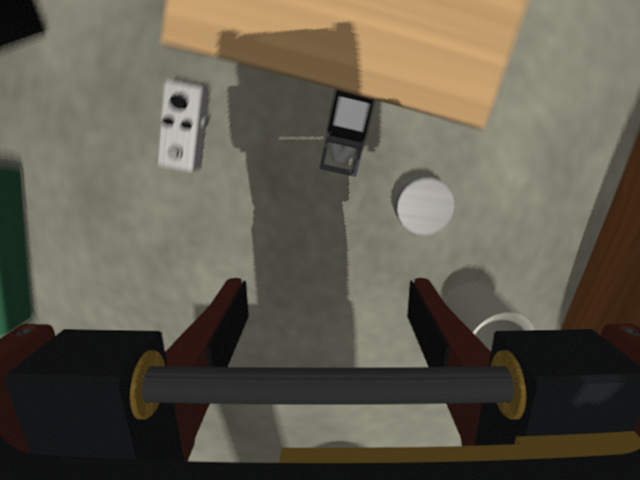

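```bash
python3 -c "
from h import *
w=load('w7');cv2.imwrite('pics/w7c.png',cv2.resize(w['img'][70:200,280:420],None,fx=4.5,fy=4.5,interpolation=cv2.INTER_CUBIC))"
```

```text
(no output)
```

View pics/w7c.png

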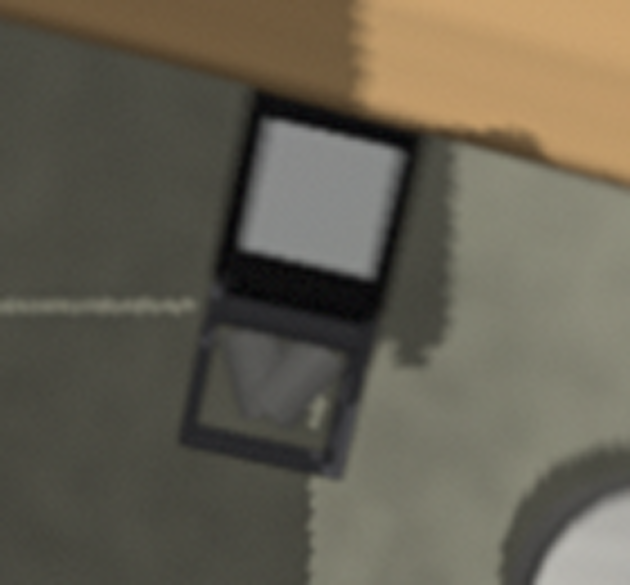

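```bash
python3 - <<'E'
from h import *
w=load("w7");P=w["pose"]; C=lambda x,y:(280+x/4.5,70+y/4.5)
z=31
nl=onz(w,C(180,443),z,P);nr=onz(w,C(325,475),z,P)
bl=onz(w,C(255,92),32,P);br=onz(w,C(418,130),32,P); ml=onz(w,C(218,283),32,P);mr=onz(w,C(378,318),32,P)
for a in (nl,nr,bl,br,ml,mr): print(a)
print("w",np.linalg.norm(nl-nr),np.linalg.norm(bl-br),np.linalg.norm(ml-mr))
for a,b in ((bl,ml),(br,mr),(bl,nl),(br,nr)): print(np.degrees(np.arctan2(*(b-a)[1::-1])))
head=(nl+nr)/2; print("head",head, "len ml-head",np.linalg.norm((ml+mr)/2-head))
print("tin",onz(w,(426,206),34,P),"riser edge",onz(w,C(0,15),90,P),onz(w,C(630,185),90,P))
E
```

```text
[530.7783 253.0743  31.    ]
[535.5393 215.9085  31.    ]
[614.9197 263.6727  32.    ]
[620.0768 224.0765  32.    ]
[570.5623 257.1545  32.    ]
[575.9969 217.3156  32.    ]
w 37.46953987457792 39.93067648708113 40.2078641966027
-171.64036576070683
-171.28009724567366
-172.8208815812155
-174.481248498851
head [533.1588 234.4914  31.    ] len ml-head 40.22695091202309
tin [531.9745 123.0789  34.    ] riser edge [605.5307 316.6865  90.    ] [618.4004 183.7575  90.    ]
```

```bash
python3 - <<'E'
from h import *
Rg=Rt(-172.3,0); rows([558.2,238,100],Rg,8)
E
```

```text
per row mm 23.696519487505327 deg 1.4383742788637472
[0.0224, 0.0018, -0.0075] [0.0251, 0.0003, -0.0004]
[0.0224, 0.0017, -0.0075] [0.0251, 0.0003, -0.0004]
[0.0224, 0.0015, -0.0075] [0.0251, 0.0003, -0.0004]
[0.0224, 0.0013, -0.0076] [0.0251, 0.0003, -0.0004]
[0.0224, 0.0011, -0.0076] [0.0251, 0.0003, -0.0004]
[0.0224, 0.0009, -0.0076] [0.0251, 0.0003, -0.0004]
[0.0224, 0.0007, -0.0076] [0.0251, 0.0003, -0.0004]
[0.0224, 0.0006, -0.0076] [0.0251, 0.0003, -0.0004]
```

```bash
python3 -m crank '[[[0.0224,0.0018,-0.0075],[0.0251,0.0003,-0.0004],0.07],[[0.0224,0.0017,-0.0075],[0.0251,0.0003,-0.0004],0.07],[[0.0224,0.0015,-0.0075],[0.0251,0.0003,-0.0004],0.07],[[0.0224,0.0013,-0.0076],[0.0251,0.0003,-0.0004],0.07],[[0.0224,0.0011,-0.0076],[0.0251,0.0003,-0.0004],0.07],[[0.0224,0.0009,-0.0076],[0.0251,0.0003,-0.0004],0.07],[[0.0224,0.0007,-0.0076],[0.0251,0.0003,-0.0004],0.07],[[0.0224,0.0006,-0.0076],[0.0251,0.0003,-0.0004],0.07]]'
python3 - <<'E'
from h import *
show();w=snap('wrist','w8')
u=np.array([np.cos(np.radians(-172.3)),np.sin(np.radians(-172.3)),0]); H=np.array([532.5,234.5,31]);
print(proj(w,H,w["pose"]),proj(w,H-u*38,w["pose"]))
rows([558.2,238,4],Rt(-172.3,0),6)
E
```

```text
t: 12.65
ee_pos: [558.6, 238.8, 99.2]
orientation: [2.144, 0.162, -2.143]
ft_force: [0.3, -0.4, -0.4]
width: 70.4
t 12.65 p [558.6272 238.8484  99.186 ] w 70.41913248921414 F [ 0.3 -0.4 -0.4] tilt/yaw -0.03250402992424642 -171.41466239543303 q [0.38 0.56 1.74 0.   0.84 1.8 ]
[328.0869 288.6207] [328.9783 236.7295]
per row mm 15.188692650210582 deg 0.135409335589436
[0.0152, 0.0, -0.0002] [0.0023, 0.0007, -0.0001]
[0.0152, 0.0, -0.0002] [0.0023, 0.0007, -0.0001]
[0.0152, 0.0, -0.0001] [0.0023, 0.0007, -0.0001]
[0.0152, 0.0, -0.0001] [0.0023, 0.0007, -0.0001]
[0.0152, 0.0, -0.0001] [0.0023, 0.0007, -0.0001]
[0.0152, 0.0, -0.0001] [0.0023, 0.0007, -0.0001]
```

View pics/w8.png

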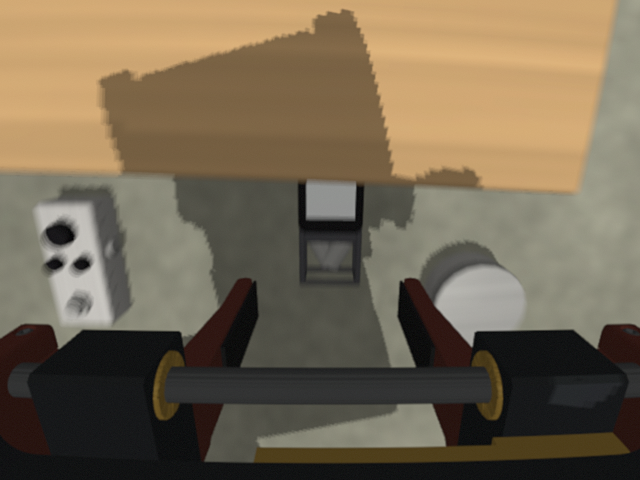

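```bash
python3 -m crank '[[[0.019,0,-0.0006],[0.002,0.0007,0],0.07],[[0.019,0,-0.0006],[0.002,0,0],0.07],[[0.019,0,-0.0006],[0.002,0,0],0.07],[[0.019,0,-0.0006],[0.002,0,0],0.07],[[0.0185,0,-0.0003],[0.002,0,0],0.07],[[0,0,0],[0,0,0],0.06],[[0,0,0],[0,0,0],0.035],[[0,0,0],[0,0,0],0.035]]'
python3 -m crank '[[[0,0,0],[0,0,0],0.035],[[0,0,0],[0,0,0],0.035],[[0,0,0],[0,0,0],0.035],[[0,0,0],[0,0,0],0.035],[[0,0,0],[0,0,0],0.035],[[-0.003,0,0],[0,0,0],0.035],[[-0.003,0,0],[0,0,0],0.035],[[0,0,0],[0,0,0],0.035]]'
python3 -c "
from h import *
show();w=snap('wrist','w9')"
```

```text
t: 13.37
ee_pos: [562.0, 239.4, 7.3]
orientation: [2.153, 0.151, -2.146]
ft_force: [-0.4, -0.2, 0.1]
width: 53.2
t: 14.03
ee_pos: [561.8, 239.1, 13.0]
orientation: [2.153, 0.15, -2.147]
ft_force: [0.6, 0.0, -2.0]
width: 43.0
t 14.0333 p [561.7779 239.1044  13.0435] w 43.04428054630093 F [ 0.6  0.  -2. ] tilt/yaw -0.16980299462772894 -172.09513594635249 q [ 0.38  0.69  1.76 -0.    0.69  1.82]
```

View pics/w9.png

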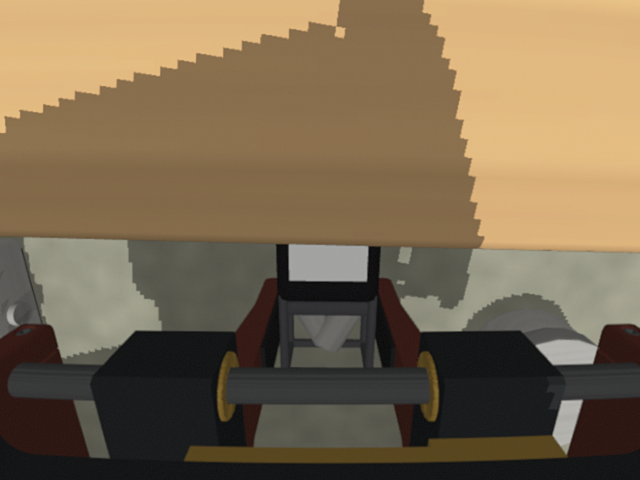

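```bash
python3 -m crank '[[[0,0,0.008],[0,0,0],0.035],[[0,0,0.014],[0,0,0],0.035],[[0,0,0.016],[0,0,0],0.035],[[0,0,0.016],[0,0,0],0.035],[[0,0,0.016],[0,0,0],0.035],[[0,0,0.016],[0,0,0],0.035],[[0,0,0.016],[0,0,0],0.035],[[0,0,0.008],[0,0,0],0.035]]'
python3 -c "
from h import *
show();w=snap('top','t10');w=snap('wrist','w10')"
```

```text
t: 14.75
ee_pos: [449.6, 223.0, 11.8]
orientation: [2.149, 0.148, -2.15]
ft_force: [0.4, -0.4, -1.0]
width: 42.9
t 14.75 p [449.6221 223.0484  11.7808] w 42.91672371678338 F [ 0.4 -0.4 -1. ] tilt/yaw 0.029015946964300533 -172.07833463642805 q [ 0.44  0.6   2.   -0.    0.54  1.87]
```

View pics/w10.png

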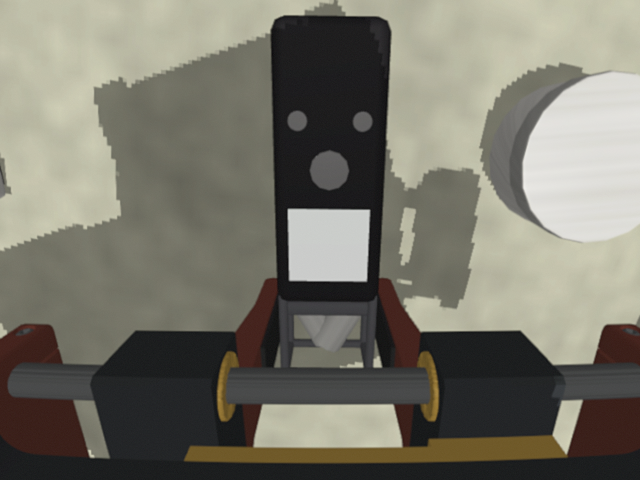

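```bash
python3 -m crank '[[[0.003,0,0],[0,0,0],0.035],[[0.003,0,0],[0,0,0],0.035],[[0,0,0],[0,0,0],0.065],[[0,0,0],[0,0,0],0.065],[[0,0,0],[0,0,0],0.065],[[-0.02,0,0],[0,0,0],0.065],[[-0.025,0,0],[0,0,0],0.065],[[0,0,-0.03],[0,0,0],0.065]]'
python3 -m crank '[[[0,0,-0.03],[0,0,0],0.065],[[0,0,-0.01],[0,0,0],0.065],[[0.02,0,0],[0,0,0],0.065],[[0.025,0,0],[0,0,0],0.065],[[0.001,0,0],[0,0,0],0.065],[[0,0,0],[0,0,0],0.036],[[0,0,0],[0,0,0],0.036],[[0,0,0],[0,0,0],0.036]]'
python3 -m crank '[[[0,0,0],[0,0,0],0.036],[[0,0,0],[0,0,0],0.036],[[0,0,0],[0,0,0],0.036],[[-0.01,0,0],[0,0,0],0.036],[[-0.03,0,0],[0,0,0],0.036],[[-0.04,0,0],[0,0,0],0.036],[[-0.04,0,0],[0,0,0],0.036],[[-0.04,0,0],[0,0,0],0.036]]'
python3 -c "
from h import *
show();w=snap('wrist','w11')"
```

```text
t: 15.52
ee_pos: [479.5, 227.4, 53.5]
orientation: [2.15, 0.15, -2.149]
ft_force: [-0.4, 0.5, 0.3]
width: 65.0
t: 16.18
ee_pos: [522.4, 233.8, 6.3]
orientation: [2.154, 0.15, -2.147]
ft_force: [0.5, -0.2, -0.4]
width: 48.1
t: 16.85
ee_pos: [520.9, 233.1, 167.4]
orientation: [2.152, 0.149, -2.148]
ft_force: [1.8, 1.0, -2.5]
width: 43.8
t 16.85 p [520.9074 233.0983 167.3538] w 43.78269997198643 F [ 1.8  1.  -2.5] tilt/yaw -0.09091196016790372 -172.0952699598736 q [ 0.4   0.41  1.79 -0.    0.93  1.83]
```

View pics/w11.png

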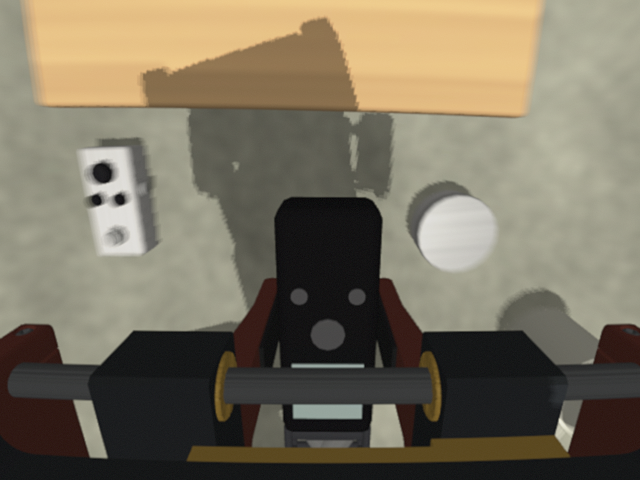

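```bash
python3 - <<'E'
from h import *
w=load("w11");P=w["pose"];p=P[0];Rc=R.from_rotvec(P[1]).as_matrix()
e=onz(w,(328,198),192,P); print("plain end behind grip mm", -(e-p)@Rc[:,2], (e-p)@Rc[:,1])
for uv in [(275,240),(381,240),(277,290),(382,290)]: print(Rc.T@(onz(w,uv,192,P)-p))
# place: yaw 10.3 flip; empty bay y=43
for s in (90,):
  for ins in (-15,35,45):
    print(ins,box(-20+ins-s,43,0))
E
```

```text
plain end behind grip mm 54.48491119913586 0.24214663895289246
[-24.5806 -21.1754 -37.3632]
[-24.5934  21.666  -37.3607]
[-24.6156 -21.2834 -15.309 ]
[-24.6288  23.0536 -15.3049]
-15 [ 497.8259 -279.0432    0.    ]
35 [ 547.0201 -270.1031    0.    ]
45 [ 556.859  -268.3151    0.    ]
```

```bash
python3 -m crank '[[[-0.0116,0.0286,0.0059],[0,0,0],0.036],[[-0.0116,0.0286,0.0059],[0,0,0],0.036],[[-0.0116,0.0286,0.0059],[0,0,0],0.036],[[-0.0116,0.0286,0.0059],[0,0,0],0.036],[[-0.0116,0.0286,0.0059],[0,0,0],0.036],[[-0.0116,0.0286,0.0059],[0,0,0],0.036],[[-0.0116,0.0286,0.0059],[0,0,0],0.036],[[-0.0116,0.0286,0.0059],[0,0,0],0.036]]'
python3 -m crank '[[[0,0,0],[-0.1,0,0],0.036],[[0,0,0],[-0.12,0,0],0.036],[[0,0,0],[-0.12,0,0],0.036],[[0,0,0],[-0.12,0,0],0.036],[[0,0,0],[-0.12,0,0],0.036],[[0,0,0],[-0.12,0,0],0.036],[[0,0,0],[-0.12,0,0],0.036],[[0,0,0],[-0.12,0,0],0.036]]'
python3 -m crank '[[[0,0,0],[-0.12,0,0],0.036],[[0,0,0],[-0.12,0,0],0.036],[[0,0,0],[-0.12,0,0],0.036],[[0,0,0],[-0.12,0,0],0.036],[[0,0,0],[-0.12,0,0],0.036],[[0,0,0],[-0.12,0,0],0.036],[[0,0,0],[-0.12,0,0],0.036],[[0,0,0],[-0.12,0,0],0.036]]'
python3 -m crank '[[[0,0,0],[-0.12,0,0],0.036],[[0,0,0],[-0.12,0,0],0.036],[[0,0,0],[-0.12,0,0],0.036],[[0,0,0],[-0.12,0,0],0.036],[[0,0,0],[-0.12,0,0],0.036],[[0,0,0],[-0.12,0,0],0.036],[[0,0,0],[-0.12,0,0],0.036],[[0,0,0],[-0.12,0,0],0.036]]'
python3 -c "
from h import *
show();rows(box(-20-15-95.5,43,0)+[0,0,258],Rt(10.3,0),16)"
```

```text
t: 17.57
ee_pos: [505.4, -1.1, 258.8]
orientation: [2.153, 0.149, -2.147]
ft_force: [0.7, -0.7, -1.2]
width: 43.9
t: 18.23
ee_pos: [505.7, 0.2, 258.1]
orientation: [1.56, 0.938, -1.556]
ft_force: [-0.4, 0.5, -0.7]
width: 43.6
t: 18.9
ee_pos: [505.7, 0.2, 258.1]
orientation: [0.855, 1.395, -0.852]
ft_force: [-0.2, 0.3, -1.8]
width: 43.9
t: 19.57
ee_pos: [505.6, 0.2, 258.1]
orientation: [0.109, 1.566, -0.107]
ft_force: [-0.3, 0.1, -1.0]
width: 44.0
t 19.5667 p [505.6394   0.2153 258.1152] w 43.9509759169201 F [-0.3  0.1 -1. ] tilt/yaw 0.11837849561039072 -7.891397319071987 q [-0.02  0.2   1.86  0.    1.08 -1.46]
per row mm 17.53461605841641 deg 1.1369890314518336
[-0.0, -0.0175, 0.0016] [-0.0198, 0.0001, -0.0]
[-0.0, -0.0175, 0.0012] [-0.0198, 0.0001, -0.0]
[-0.0, -0.0175, 0.0009] [-0.0198, 0.0001, -0.0]
[-0.0, -0.0175, 0.0005] [-0.0198, 0.0001, -0.0]
[-0.0, -0.0175, 0.0002] [-0.0198, 0.0001, -0.0]
[-0.0, -0.0175, -0.0002] [-0.0198, 0.0001, -0.0]
[-0.0, -0.0175, -0.0005] [-0.0198, 0.0001, -0.0]
[-0.0, -0.0175, -0.0008] [-0.0198, 0.0001, -0.0]
[-0.0, -0.0175, -0.0012] [-0.0198, 0.0001, -0.0]
[-0.0, -0.0175, -0.0015] [-0.0198, 0.0001, -0.0]
[-0.0, -0.0174, -0.0019] [-0.0198, 0.0001, -0.0]
[0.0, -0.0174, -0.0022] [-0.0198, 0.0001, -0.0]
[0.0, -0.0173, -0.0026] [-0.0198, 0.0001, -0.0]
[0.0, -0.0173, -0.0029] [-0.0198, 0.0001, -0.0]
[0.0, -0.0172, -0.0033] [-0.0198, 0.0001, -0.0]
[0.0, -0.0172, -0.0036] [-0.0198, 0.0001, -0.0]
```

```bash
python3 -m crank '[[[0,-0.035,0.0014],[-0.04,0,0],0.036],[[0,-0.035,0.0007],[-0.04,0,0],0.036],[[0,-0.035,0],[-0.04,0,0],0.036],[[0,-0.035,-0.0006],[-0.04,0,0],0.036],[[0,-0.035,-0.0013],[-0.04,0,0],0.036],[[0,-0.0349,-0.002],[-0.04,0,0],0.036],[[0,-0.0347,-0.0027],[-0.04,0,0],0.036],[[0,-0.0345,-0.0034],[-0.037,0,0],0.036]]'
python3 - <<'E'
from h import *
show();w=snap("wrist","w12"); P=w["pose"]
rows(box(-20-15-95.5,43,0)+[0,0,258],Rt(10.3,0),4)
print(proj(w,box(-20,43,18),P),[proj(w,box(-20,y,88),P).round(0).tolist() for y in (-174,0,86,174)])
E
```

```text
t: 20.23
ee_pos: [496.3, -280.4, 258.0]
orientation: [-0.137, 1.564, 0.138]
ft_force: [1.0, 0.0, -2.2]
width: 44.1
t 20.2333 p [ 496.3115 -280.4173  257.9552] w 44.097471944284074 F [ 1.   0.  -2.2] tilt/yaw 0.13601224136913656 10.03190346031343 q [-0.54  0.3   1.72  0.    1.12 -2.28]
per row mm 1.8846548874481646 deg 0.09289377160037403
[0.0, 0.0017, -0.0009] [-0.0011, 0.0008, 0.0009]
[0.0, 0.0017, -0.0009] [-0.0011, 0.0008, 0.0009]
[0.0, 0.0017, -0.0009] [-0.0011, 0.0008, 0.0009]
[0.0, 0.0017, -0.0009] [-0.0011, 0.0008, 0.0009]
[328.78   289.0486] [[124.0, 317.0], [288.0, 318.0], [370.0, 317.0], [454.0, 316.0]]
```

View pics/w12.png

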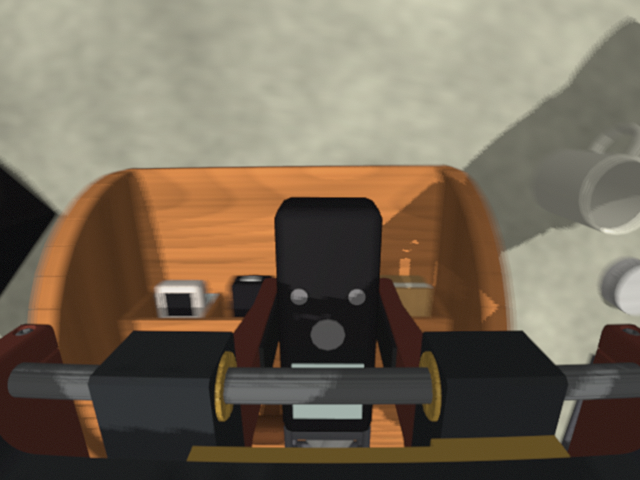

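```bash
python3 -m crank '[[[0.02,0.003,-0.002],[-0.004,0,0],0.036],[[0.034,0.003,-0.001],[0,0,0],0.036],[[0.034,0,0],[0,0,0],0.036],[[0.034,0,0],[0,0,0],0.036],[[0.034,0,0],[0,0,0],0.036],[[0.03,0,0],[0,0,0],0.036],[[0.02,0,0],[0,0,0],0.036],[[0.01,0,0],[0,0,0],0.036]]'
python3 - <<'E'
from h import *
show();w=snap("wrist","w13"); P=w["pose"]
rows(box(-20-15-95.5,43,0)+[0,0,27],Rt(10.3,0),4)
print(proj(w,box(-20,43,18),P),[proj(w,box(-20,y,88),P).round(0).tolist() for y in (-174,0,86,174)])
E
```

```text
t: 20.95
ee_pos: [491.8, -272.1, 39.1]
orientation: [-0.137, 1.568, 0.142]
ft_force: [-0.9, 0.6, -1.5]
width: 43.8
t 20.95 p [ 491.8485 -272.0514   39.0531] w 43.76861210160359 F [-0.9  0.6 -1.5] tilt/yaw -0.05343758422910684 10.15230846383597 q [-0.53  0.6   1.86  0.    0.68 -2.28]
per row mm 3.5319820025113495 deg 0.06706491969365524
[0.0029, -0.002, -0.0002] [-0.0006, -0.0003, -0.0009]
[0.0029, -0.002, -0.0002] [-0.0006, -0.0003, -0.0009]
[0.0029, -0.002, -0.0002] [-0.0006, -0.0003, -0.0009]
[0.0029, -0.002, -0.0002] [-0.0006, -0.0003, -0.0009]
[315.8195 434.9047] [[-96.0, 520.0], [222.0, 548.0], [402.0, 548.0], [578.0, 539.0]]
```

View pics/w13.png

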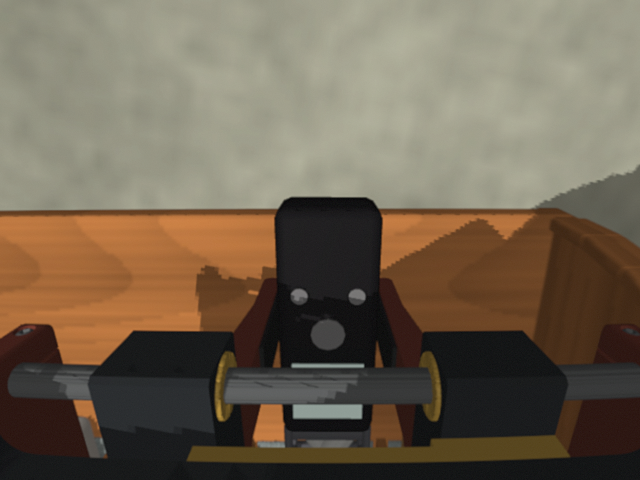

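```bash
python3 -m crank '[[[0.0028,-0.002,0],[-0.001,0,0],0.036],[[0.0028,-0.002,0],[-0.001,0,0],0.036],[[0.0028,-0.002,0],[0,0,0],0.036],[[0.0028,-0.002,0],[0,0,0],0.036],[[0,0,0],[0,0,0],0.036],[[0,0,0],[0,0,0],0.036],[[0,0,0],[0,0,0],0.036],[[0,0,0],[0,0,0],0.036]]'
python3 - <<'E'
from h import *
show();w=snap("wrist","w14"); P=w["pose"]
rows(box(-20-15-95.5,43,0)+[0,0,27],Rt(10.3,0),1)
rows(box(-20+45-95.5,43,0)+[0,0,27],Rt(10.3,0),6)
E
```

```text
t: 21.67
ee_pos: [495.2, -281.2, 30.7]
orientation: [-0.14, 1.564, 0.141]
ft_force: [1.0, -0.0, -2.1]
width: 43.8
t 21.6667 p [ 495.1514 -281.1851   30.7133] w 43.83840844322497 F [ 1.  -0.  -2.1] tilt/yaw 0.15493309075899825 10.27364569280536 q [-0.54  0.62  1.85  0.    0.67 -2.29]
per row mm 4.697564391244139 deg 0.15471209722799714
[0.0037, 0.0016, -0.0025] [-0.0004, 0.0027, -0.0002]
per row mm 9.61183535401048 deg 0.025785349537999522
[0.0006, 0.0003, 0.0096] [-0.0001, 0.0004, -0.0]
[0.0006, 0.0003, 0.0096] [-0.0001, 0.0004, -0.0]
[0.0006, 0.0003, 0.0096] [-0.0001, 0.0004, -0.0]
[0.0006, 0.0003, 0.0096] [-0.0001, 0.0004, -0.0]
[0.0006, 0.0003, 0.0096] [-0.0001, 0.0004, -0.0]
[0.0006, 0.0003, 0.0096] [-0.0001, 0.0004, -0.0]
```

View pics/w14.png

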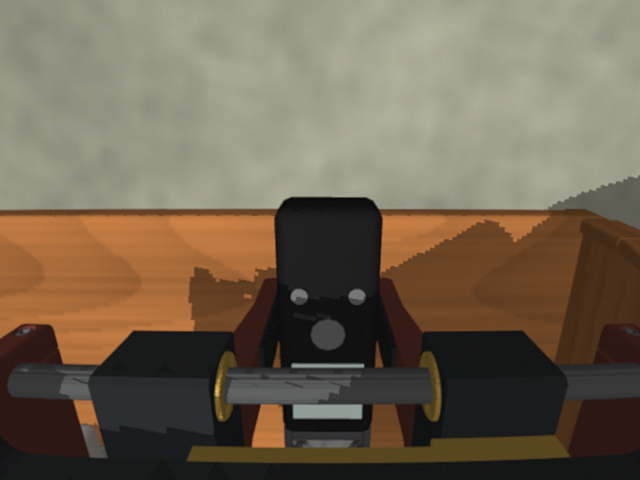

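```bash
python3 - <<'E'
from h import *
w=load("w14");P=w["pose"]
q=onz(w,(580,213),18,P); c,s=np.cos(np.radians(10.3)),np.sin(np.radians(10.3)); d=q-BO; print(q,"box",c*d[0]+s*d[1],-s*d[0]+c*d[1])
E
```

```text
[ 431.9399 -160.7012   18.    ] box -168.66439008505185 171.21546703887947
```

```bash
python3 -m crank '[[[0.0006,0.0003,0.006],[0,0,0],0.036],[[0.0006,0.0003,0.008],[0,0,0],0.036],[[0.0006,0.0003,0.008],[0,0,0],0.036],[[0.0006,0.0003,0.008],[0,0,0],0.036],[[0,0.0003,0.008],[0,0,0],0.036],[[0,0,0.008],[0,0,0],0.036],[[0,0,0.007],[0,0,0],0.036],[[0,0,0.004],[0,0,0],0.036]]'
python3 - <<'E'
from h import *
show();w=snap("wrist","w15"); snap("top","t15"); P=w["pose"]
rows(box(-20+45-95.5,43,0)+[0,0,25],Rt(10.3,0),1)
E
```

```text
t: 22.38
ee_pos: [552.2, -269.3, 28.2]
orientation: [-0.141, 1.563, 0.141]
ft_force: [-0.2, -0.2, -1.0]
width: 44.0
t 22.3833 p [ 552.1857 -269.2584   28.17  ] w 44.01388814298436 F [-0.2 -0.2 -1. ] tilt/yaw 0.16970313727623387 10.306341639319918 q [-0.47  0.67  1.75  0.    0.72 -2.23]
per row mm 3.1495914318697484 deg 0.16170143495351472
[0.0031, 0.0001, -0.0003] [0.0002, 0.0028, -0.0001]
```

View pics/w15.png

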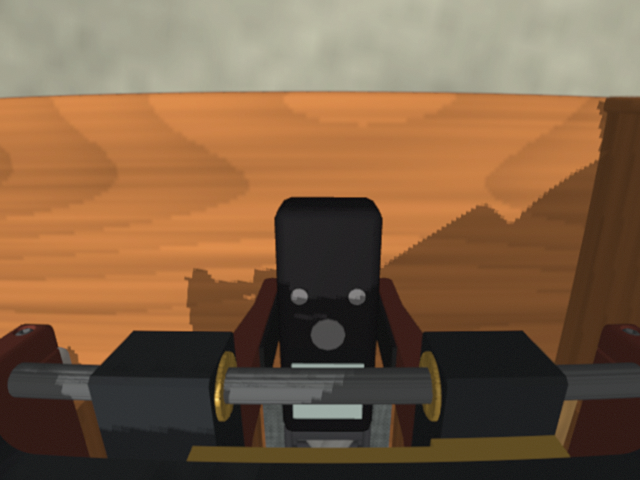

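```bash
python3 -m crank '[[[0.0025,0,0],[0,0,0],0.036],[[0,0,0],[0,0,0],0.06],[[0,0,0],[0,0,0],0.06],[[0,0,0],[0,0,0],0.06],[[-0.02,0,0],[0,0,0],0.06],[[-0.03,0,0],[0,0,0],0.06],[[-0.01,0,-0.03],[0,0,0],0.06],[[0,0,-0.03],[0,0,0],0.06]]'
python3 -m crank '[[[0,0,-0.025],[0,0,0],0.01],[[0,0,0],[0,0,0],0],[[0,0,0],[0,0,0],0],[[0,0,0],[0,0,0],0],[[0,0,0],[0,0,0],0],[[0,0,0],[0,0,0],0],[[0,0,0],[0,0,0],0],[[0,0,0],[0,0,0],0]]'
python3 - <<'E'
from h import *
show();w=snap("wrist","w16")
rows(box(-153,43,0)+[0,0,26],Rt(10.3,0),4)
print([proj(w,box(-125,y,50),w["pose"]) for y in (21,65)])
E
```

```text
t: 23.15
ee_pos: [493.9, -281.4, 88.6]
orientation: [-0.144, 1.558, 0.139]
ft_force: [-0.7, -1.7, -0.2]
width: 59.8
t: 23.82
ee_pos: [467.6, -284.5, 85.3]
orientation: [-0.141, 1.564, 0.142]
ft_force: [-0.5, -0.2, 0.3]
width: 10.1
t 23.8167 p [ 467.5763 -284.5231   85.2661] w 10.147826161065964 F [-0.5 -0.2  0.3] tilt/yaw 0.13603115191036688 10.310665024827319 q [-0.57  0.51  1.89  0.    0.74 -2.32]
per row mm 14.839434098460371 deg 0.03448224359626993
[0.0148, -0.0, 0.0007] [0.0, 0.0006, -0.0001]
[0.0148, -0.0, 0.0007] [0.0, 0.0006, -0.0001]
[0.0148, -0.0, 0.0007] [0.0, 0.0006, -0.0001]
[0.0148, -0.0, 0.0007] [0.0, 0.0006, -0.0001]
[array([292.0998, 317.0371]), array([363.0236, 317.0206])]
```

View pics/w16.png

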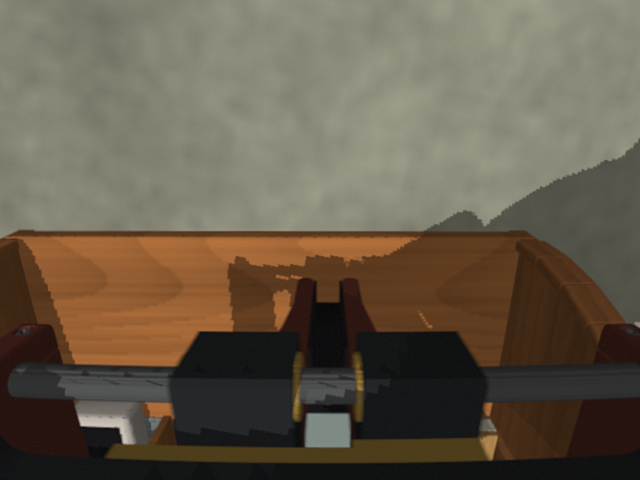

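```bash
python3 -m crank '[[[0.0148,0,0],[0,0,0],0],[[0.0148,0,0],[0,0,0],0],[[0.0148,0,0],[0,0,0],0],[[0.0140,0,0],[0,0,0],0],[[0,0,0],[0,0,0],0],[[0,0,0.003],[0,0,0],0],[[0,0,0.006],[0,0,0],0],[[0,0,0.006],[0,0,0],0]]'
python3 - <<'E'
from h import *
show();w=snap("wrist","w17")
rows(box(-75,43,0)+[0,0,26],Rt(10.3,0),8)
E
```

```text
t: 24.53
ee_pos: [483.2, -282.3, 28.0]
orientation: [-0.141, 1.563, 0.14]
ft_force: [-0.6, 0.5, 0.3]
width: 0.7
t 24.5333 p [ 483.172  -282.3089   28.0059] w 0.6765818118342611 F [-0.6  0.5  0.3] tilt/yaw 0.20553165554574684 10.26041007089278 q [-0.55  0.62  1.87  0.    0.65 -2.3 ]
per row mm 7.955984468489585 deg 0.037328587044125054
[0.0003, 0.0001, 0.0079] [-0.0, 0.0006, 0.0002]
[0.0003, 0.0001, 0.0079] [-0.0, 0.0006, 0.0002]
[0.0003, 0.0001, 0.0079] [-0.0, 0.0006, 0.0002]
[0.0003, 0.0001, 0.0079] [-0.0, 0.0006, 0.0002]
[0.0003, 0.0001, 0.0079] [-0.0, 0.0006, 0.0002]
[0.0003, 0.0001, 0.0079] [-0.0, 0.0006, 0.0002]
[0.0003, 0.0001, 0.0079] [-0.0, 0.0006, 0.0002]
[0.0003, 0.0001, 0.0079] [-0.0, 0.0006, 0.0002]
```

View pics/w17.png

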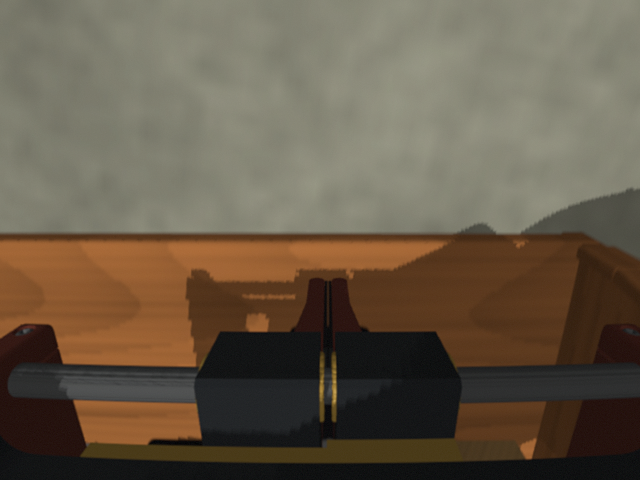

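```bash
python3 -m crank '[[[0,0,0.006],[0,0,0],0],[[0,0,0.007],[0,0,0],0],[[0,0,0.007],[0,0,0],0],[[0,0,0.007],[0,0,0],0],[[0,0,0.007],[0,0,0],0],[[0,0,0.007],[0,0,0],0],[[0,0,0.006],[0,0,0],0],[[0,0,0.005],[0,0,0],0]]'
python3 - <<'E'
from h import *
show();w=snap("wrist","w18")
rows(box(-75,43,0)+[0,0,26],Rt(10.3,0),1)
E
```

```text
t: 25.25
ee_pos: [533.9, -272.5, 27.1]
orientation: [-0.14, 1.564, 0.141]
ft_force: [-1.7, 0.4, 1.1]
width: 0.4
t 25.25 p [ 533.9121 -272.5      27.1415] w 0.4246748106111428 F [-1.7  0.4  1.1] tilt/yaw 0.13799041517513322 10.287980064543767 q [-0.49  0.66  1.78  0.    0.7  -2.25]
per row mm 12.5096081656624 deg 0.1964004835131725
[0.0013, 0.0003, 0.0124] [-0.0001, 0.0034, 0.0002]
```

View pics/w18.png

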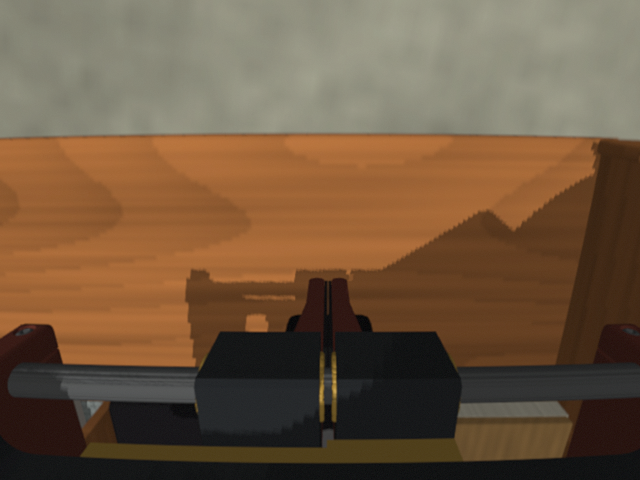

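The recorder's tail shows on both sides of the fingers at (293,322) and (365,322), in contact and square.

```bash
python3 -m crank '[[[0,0,0.003],[0,0,0],0],[[0,0,0.003],[0,0,0],0],[[0,0,0.002],[0,0,0],0],[[0,0,0.002],[0,0,0],0],[[0,0,0.001],[0,0,0],0],[[0,0,0],[0,0,0],0],[[0,0,0],[0,0,0],0],[[0,0,0],[0,0,0],0]]'
python3 -m crank '[[[0,0,0.001],[0,0,0],0],[[0,0,0.001],[0,0,0],0],[[0,0,0.001],[0,0,0],0],[[0,0,0.001],[0,0,0],0],[[0,0,0],[0,0,0],0],[[0,0,0],[0,0,0],0],[[0,0,0],[0,0,0],0],[[0,0,0],[0,0,0],0]]'
python3 - <<'E'
from h import *
show();p,Rc,o=cur();d=p-BO;c,s=np.cos(np.radians(10.3)),np.sin(np.radians(10.3));print("box",c*d[0]+s*d[1],-s*d[0]+c*d[1])
E
```

```text
t: 25.97
ee_pos: [544.0, -270.8, 27.3]
orientation: [-0.14, 1.564, 0.141]
ft_force: [0.5, -0.0, 0.3]
width: 0.3
t: 26.63
ee_pos: [547.9, -270.0, 27.2]
orientation: [-0.14, 1.564, 0.141]
ft_force: [0.1, -0.3, 0.4]
width: 0.3
t 26.6333 p [ 547.95   -270.011    27.2333] w 0.29160596788575377 F [ 0.1 -0.3  0.4] tilt/yaw 0.14090472682703847 10.27276075490861 q [-0.48  0.67  1.75  0.    0.71 -2.23]
box -74.06867308836358 42.92432722611362
```

```bash
python3 -m crank '[[[0,0,0.001],[0,0,0],0],[[0,0,0.001],[0,0,0],0],[[0,0,0.001],[0,0,0],0],[[0,0,0],[0,0,0],0],[[0,0,0],[0,0,0],0],[[0,0,0],[0,0,0],0],[[0,0,0],[0,0,0],0],[[0,0,0],[0,0,0],0]]'
python3 - <<'E'
from h import *
show();w=snap("wrist","w19")
cv2.imwrite("pics/w19c.png",cv2.resize(w["img"][230:470,180:480],None,fx=2.5,fy=2.5))
E
```

```text
t: 27.3
ee_pos: [548.0, -269.9, 27.2]
orientation: [-0.14, 1.569, 0.142]
ft_force: [-10.6, -4.6, 8.2]
width: 0.5
t 27.3 p [ 548.0105 -269.8581   27.2418] w 0.49545016964926036 F [-10.6  -4.6   8.2] tilt/yaw -0.14610620333409616 10.288573090470797 q [-0.48  0.67  1.75 -0.    0.72 -2.23]
```

View pics/w19c.png

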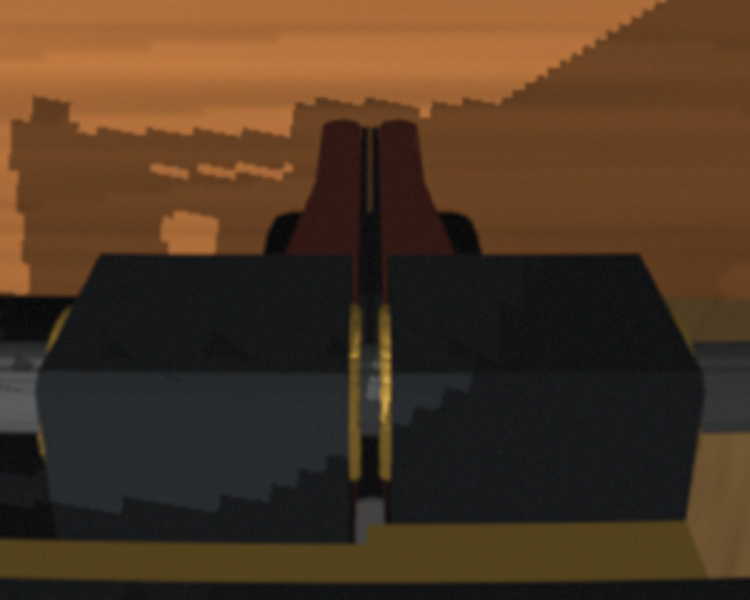

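The recorder is at the back stop: the force jumped to about 10 N and the tool stopped at box x −74, which puts the tail near −64. I'll back off and look.

```bash
python3 -m crank '[[[0,0,-0.004],[0,0,0],0],[[0,0,-0.01],[0,0,0],0],[[0,0,-0.02],[0,0,0],0],[[0,0,-0.03],[0,0,0],0],[[0,0,-0.025],[0,0,0],0],[[-0.02,0,0],[0,0,0],0],[[-0.035,0,0],[0,0,0],0],[[-0.04,0,0],[0,0,0],0]]'
python3 -m crank '[[[-0.04,0,0],[0,0,0],0],[[-0.04,0,0],[0,0,0],0],[[-0.04,0,0],[0,0,0],0],[[-0.025,0,0],[0,0,0],0.02],[[0,-0.01,0.035],[0,0,0],0.06],[[0,-0.011,0.035],[0,0,0],0.06],[[0,-0.011,0.035],[0,0,0],0.06],[[0,-0.011,0.035],[0,0,0],0.06]]'
python3 - <<'E'
from h import *
show();w=snap("wrist","w20"); P=w["pose"]; snap("top","t20")
rows(box(0,0,0)+[0,0,270],Rt(10.3,0),1)
print("tail pred",proj(w,box(-65,43,50),P),"pull",[proj(w,arc(f,188),P).round(0).tolist() for f in (88,92,96)])
E
```

```text
t: 28.02
ee_pos: [461.0, -284.7, 121.3]
orientation: [-0.137, 1.567, 0.143]
ft_force: [0.3, -0.7, -0.3]
width: 0.3
t: 28.68
ee_pos: [609.5, -303.0, 267.9]
orientation: [-0.141, 1.563, 0.141]
ft_force: [0.3, -0.1, 0.4]
width: 30.2
t 28.6833 p [ 609.5073 -303.0302  267.8583] w 30.233375848083337 F [ 0.3 -0.1  0.4] tilt/yaw 0.20915033209125863 10.264873015127614 q [-0.48  0.46  1.46  0.    1.22 -2.23]
per row mm 17.125431273355822 deg 0.2855992033956062
[-0.0035, 0.001, 0.0167] [0.0013, 0.0048, 0.0004]
tail pred [369.2949 164.1615] pull [[329.0, 277.0], [329.0, 295.0], [329.0, 312.0]]
```

View pics/w20.png

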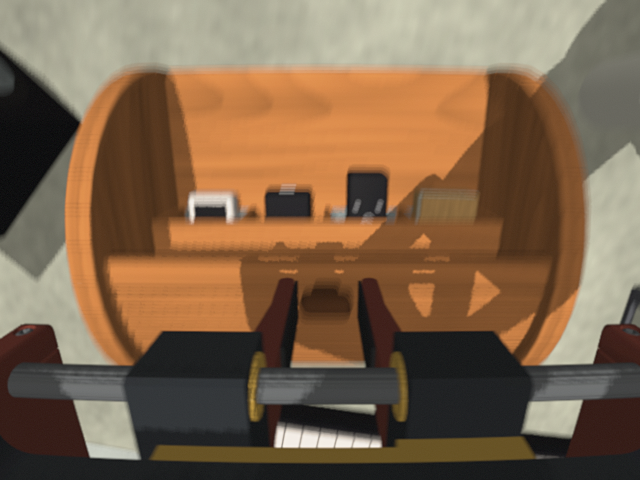

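Recorder fully in: its tail is at (367,170), against (369,164) predicted for the stop, and the neighbours look unmoved. The pull is at (326,302). Next, re-grip it.

```bash
python3 -m crank '[[[0,0,0],[0,0,0],0.065],[[0,0,0],[0,0,0],0.065],[[0,0,0],[0,0,0],0.065],[[0,0,0],[0,0,0],0.065],[[0,0,0],[0,0,0],0.065],[[0,0,0],[0,0,0],0.065],[[0,0,0],[0,0,0],0.065],[[0,0,0],[0,0,0],0.065]]'
python3 - <<'E'
from h import *
show();w=snap("wrist","w21"); P=w["pose"]
rows(arc(93,180)+[0,0,-18.7],Rt(10.3,0),4)
print("pull",[proj(w,arc(f,188),P).round(0).tolist() for f in (88,90,92,94,96)],proj(w,arc(92,154),P))
cv2.imwrite("pics/w21c.png",cv2.resize(w["img"][230:350,220:440],None,fx=3.5,fy=3.5))
E
```

```text
t: 29.45
ee_pos: [608.0, -303.0, 267.6]
orientation: [-0.14, 1.564, 0.141]
ft_force: [0.3, -0.6, -0.2]
width: 64.8
t 29.45 p [ 608.0298 -302.9766  267.6077] w 64.8496741156488 F [ 0.3 -0.6 -0.2] tilt/yaw 0.1521631680567768 10.265805883623251 q [-0.48  0.46  1.46  0.    1.22 -2.23]
per row mm 21.952351995638903 deg 0.03796383177367688
[0.0206, 0.0001, 0.0075] [-0.0001, 0.0006, -0.0001]
[0.0206, 0.0001, 0.0075] [-0.0001, 0.0006, -0.0001]
[0.0206, 0.0001, 0.0075] [-0.0001, 0.0006, -0.0001]
[0.0206, 0.0001, 0.0075] [-0.0001, 0.0006, -0.0001]
pull [[328.0, 279.0], [328.0, 289.0], [328.0, 297.0], [328.0, 306.0], [328.0, 314.0]] [327.9273 276.0722]
```

View pics/w21c.png

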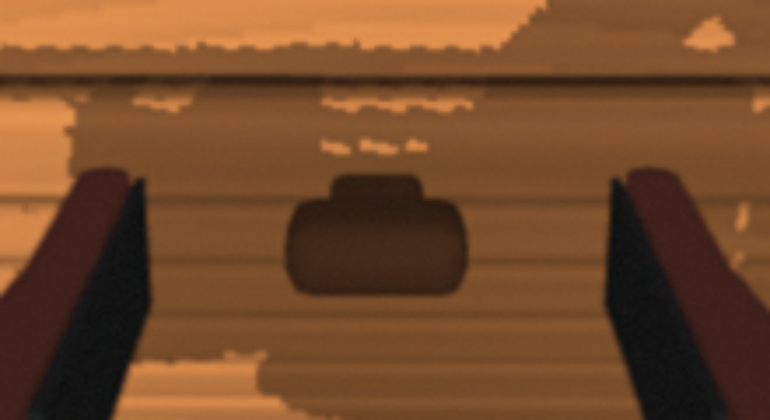

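```bash
python3 -m crank '[[[0.0206,0,0.0075],[0,0,0],0.065],[[0.0206,0,0.0075],[0,0,0],0.065],[[0.0206,0,0.0075],[0,0,0],0.065],[[0.0200,0,0.0075],[0,0,0],0.065],[[0,0,0],[0,0,0],0.03],[[0,0,0],[0,0,0],0.03],[[0,0,0],[0,0,0],0.03],[[0,0,0],[0,0,0],0.03]]'
python3 -m crank '[[[0,0,0],[0,0,0],0.03],[[0,0,0],[0,0,0],0.03],[[0,0,0],[0,0,0],0.03],[[0,0,0],[0,0,0],0.03],[[0,0,0],[0,0,0],0.03],[[0,0,0],[0,0,0],0.03],[[0,0,0],[0,0,0],0.03],[[0,0,0],[0,0,0],0.03]]'
python3 - <<'E'
from h import *
show();w=snap("wrist","w22"); p,Rc,o=cur()
d=p+[0,0,18.7]-BO;c,s=np.cos(np.radians(10.3)),np.sin(np.radians(10.3));x=c*d[0]+s*d[1];print("box",x,-s*d[0]+c*d[1],"r,phi",np.hypot(x,d[2]-24),np.degrees(np.arctan2(d[2]-24,-x)))
ph=np.linspace(93,6.5,25)
for a,b in zip(ph[:-1],ph[1:]): 
    d=Rt(10.3,0).T@(arc(b,180)-arc(a,180))/1000; print(np.round(b,1),np.round(d,4).tolist())
E
```

```text
t: 30.17
ee_pos: [638.4, -298.0, 187.4]
orientation: [-0.141, 1.562, 0.14]
ft_force: [0.8, 0.1, 0.2]
width: 42.1
t: 30.83
ee_pos: [638.3, -297.7, 187.4]
orientation: [-0.141, 1.562, 0.14]
ft_force: [-0.6, 1.6, 6.4]
width: 35.9
t 30.8333 p [ 638.34   -297.7261  187.3686] w 35.89840216290714 F [-0.6  1.6  6.4] tilt/yaw 0.23214531911679806 10.264440367433002 q [-0.45  0.57  1.47  0.    1.1  -2.21]
box 9.902031956142395 -0.5166524180570398 r,phi 182.34801315793618 93.11286003229444
89.4 [-0.0002, 0.0, -0.0113]
85.8 [0.0005, -0.0, -0.0113]
82.2 [0.0012, 0.0, -0.0113]
78.6 [0.0019, -0.0, -0.0112]
75.0 [0.0026, 0.0, -0.011]
71.4 [0.0033, -0.0, -0.0108]
67.8 [0.004, 0.0, -0.0106]
64.2 [0.0046, -0.0, -0.0103]
60.6 [0.0053, -0.0, -0.01]
57.0 [0.0059, -0.0, -0.0097]
53.4 [0.0065, 0.0, -0.0093]
49.8 [0.007, 0.0, -0.0089]
46.1 [0.0076, 0.0, -0.0084]
42.5 [0.0081, 0.0, -0.0079]
38.9 [0.0086, -0.0, -0.0074]
35.3 [0.009, -0.0, -0.0068]
31.7 [0.0094, 0.0, -0.0063]
28.1 [0.0098, 0.0, -0.0056]
24.5 [0.0101, -0.0, -0.005]
20.9 [0.0104, 0.0, -0.0044]
17.3 [0.0107, -0.0, -0.0037]
13.7 [0.0109, -0.0, -0.003]
10.1 [0.0111, 0.0, -0.0023]
6.5 [0.0112, -0.0, -0.0016]
```

View pics/w22.png

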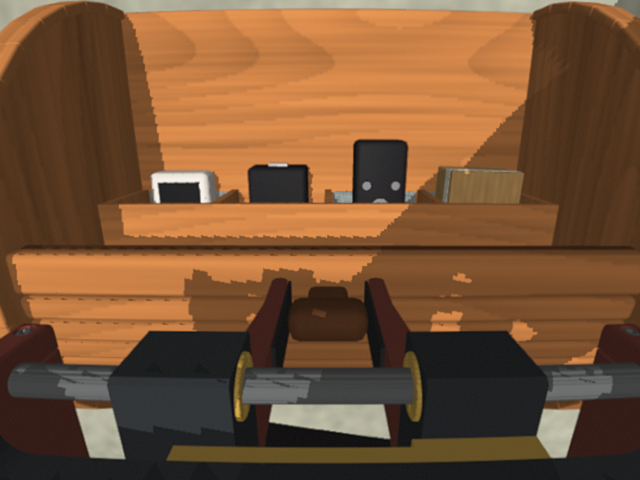

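```bash
python3 -m crank '[[[-0.0002,0,-0.0113],[0,0,0],0.03],[[0.0005,0,-0.0113],[0,0,0],0.03],[[0.0012,0,-0.0113],[0,0,0],0.03],[[0.0019,0,-0.0112],[0,0,0],0.03],[[0.0026,0,-0.011],[0,0,0],0.03],[[0.0033,0,-0.0108],[0,0,0],0.03],[[0.004,0,-0.0106],[0,0,0],0.03],[[0.0046,0,-0.0103],[0,0,0],0.03]]'
python3 -m crank '[[[0.0053,0,-0.01],[0,0,0],0.03],[[0.0059,0,-0.0097],[0,0,0],0.03],[[0.0065,0,-0.0093],[0,0,0],0.03],[[0.007,0,-0.0089],[0,0,0],0.03],[[0.0076,0,-0.0084],[0,0,0],0.03],[[0.0081,0,-0.0079],[0,0,0],0.03],[[0.0086,0,-0.0074],[0,0,0],0.03],[[0.009,0,-0.0068],[0,0,0],0.03]]'
python3 - <<'E'
from h import *
show(); p,Rc,o=cur()
d=p+[0,0,18.7]-BO;c,s=np.cos(np.radians(10.3)),np.sin(np.radians(10.3));x=c*d[0]+s*d[1];print("box",x,-s*d[0]+c*d[1],"r,phi",np.hypot(x,d[2]-24),np.degrees(np.arctan2(d[2]-24,-x)))
E
```

```text
t: 31.55
ee_pos: [553.0, -313.1, 170.3]
orientation: [-0.141, 1.559, 0.14]
ft_force: [0.6, 5.1, 10.9]
width: 35.9
t: 32.22
ee_pos: [483.4, -325.6, 110.6]
orientation: [-0.141, 1.564, 0.141]
ft_force: [-5.5, 0.7, 9.3]
width: 35.8
t 32.2167 p [ 483.3826 -325.6437  110.6102] w 35.831958590976086 F [-5.5  0.7  9.3] tilt/yaw 0.11744685601826507 10.279184115384325 q [-0.61  0.51  1.8   0.    0.83 -2.37]
box -147.54279397168727 -0.26700363992894083 r,phi 181.27084510298516 35.517748069270496
```

```bash
python3 -m crank '[[[0.0094,0,-0.0063],[0,0,0],0.03],[[0.0098,0,-0.0056],[0,0,0],0.03],[[0.0101,0,-0.005],[0,0,0],0.03],[[0.0104,0,-0.0044],[0,0,0],0.03],[[0.0107,0,-0.0037],[0,0,0],0.03],[[0.0109,0,-0.003],[0,0,0],0.03],[[0.0100,0,-0.0021],[0,0,0],0.03],[[0.004,0,-0.0005],[0,0,0],0.03]]'
python3 - <<'E'
from h import *
show(); p,Rc,o=cur()
d=p+[0,0,18.7]-BO;c,s=np.cos(np.radians(10.3)),np.sin(np.radians(10.3));x=c*d[0]+s*d[1];print("box",x,-s*d[0]+c*d[1],"r,phi",np.hypot(x,d[2]-24),np.degrees(np.arctan2(d[2]-24,-x)))
snap("wrist","w23")
E
```

```text
t: 32.88
ee_pos: [452.4, -331.1, 33.4]
orientation: [-0.14, 1.566, 0.142]
ft_force: [-8.9, -4.7, 5.3]
width: 35.7
t 32.8833 p [ 452.4113 -331.1196   33.3883] w 35.72855004886502 F [-8.9 -4.7  5.3] tilt/yaw -0.009962492698463384 10.279763914366734 q [-0.65  0.61  1.87  0.    0.66 -2.4 ]
box -178.99404819100585 -0.1169396887468217 r,phi 181.1844971307082 8.9183023167537
```

View pics/w23.png

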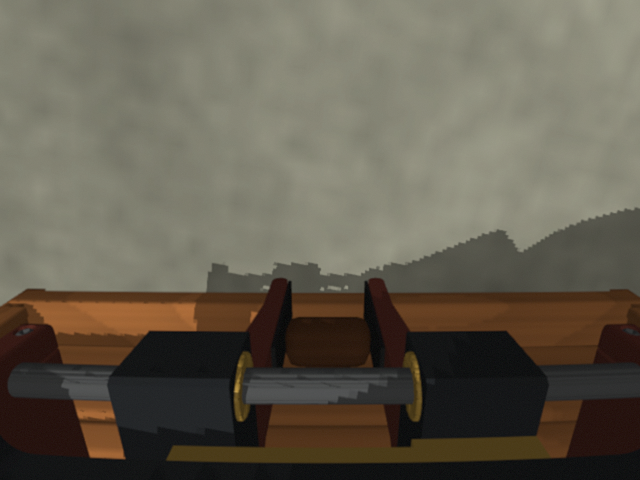

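Nearly shut (pull angle about 8.9°). I'll press down to feel the stop.

```bash
python3 -m crank '[[[0.002,0,0],[0,0,0],0.03],[[0.002,0,0],[0,0,0],0.03],[[0.002,0,0],[0,0,0],0.03],[[0,0,0],[0,0,0],0.03],[[0,0,0],[0,0,0],0.03],[[0,0,0],[0,0,0],0.03],[[0,0,0],[0,0,0],0.03],[[0,0,0],[0,0,0],0.03]]'
```

```text
t: 33.6
ee_pos: [451.9, -331.2, 27.8]
orientation: [-0.14, 1.568, 0.142]
ft_force: [-11.4, -6.7, -0.1]
width: 35.8
```

```bash
python3 -m crank '[[[0.001,0,0],[0,0,0],0.03],[[0.001,0,0],[0,0,0],0.03],[[0.001,0,0],[0,0,0],0.03],[[0,0,0],[0,0,0],0.03],[[0,0,0],[0,0,0],0.03],[[0,0,0],[0,0,0],0.03],[[0,0,0],[0,0,0],0.03],[[0,0,0],[0,0,0],0.03]]'
python3 - <<'E'
from h import *
show();snap("wrist","w24")
E
```

```text
t: 34.27
ee_pos: [451.7, -331.2, 25.0]
orientation: [-0.14, 1.568, 0.142]
ft_force: [-11.9, -6.0, 2.0]
width: 35.5
t 34.2667 p [ 451.7295 -331.1947   24.9841] w 35.49985893441057 F [-11.9  -6.    2. ] tilt/yaw -0.08391995859241962 10.292280890675078 q [-0.65  0.63  1.87 -0.    0.65 -2.4 ]
```

View pics/w24.png

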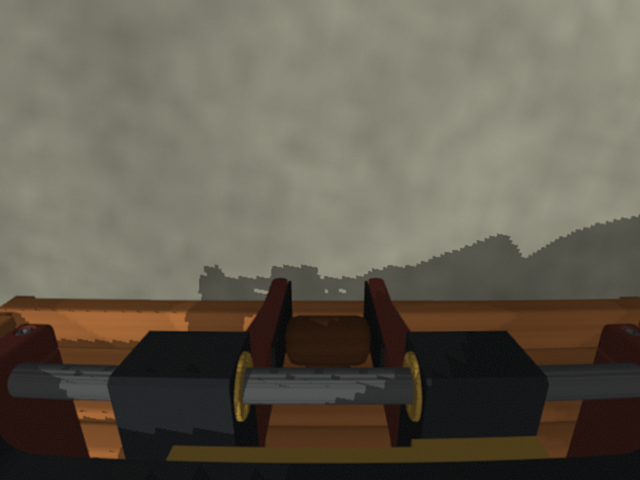

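```bash
python3 -m crank '[[[0.001,0,0],[0,0,0],0.03],[[0.001,0,0],[0,0,0],0.03],[[0.0005,0,0],[0,0,0],0.03],[[0,0,0],[0,0,0],0.03],[[0,0,0],[0,0,0],0.03],[[0,0,0],[0,0,0],0.03],[[0,0,0],[0,0,0],0.03],[[0,0,0],[0,0,0],0.03]]'
```

```text
t: 34.98
ee_pos: [451.6, -331.2, 22.5]
orientation: [-0.14, 1.568, 0.142]
ft_force: [-12.2, -7.8, 3.8]
width: 35.6
```

The fingertips are near the floor board and I've felt no hard stop yet. I'll release, lift, look, and then press the pull from above with closed fingers.

```bash
python3 -m crank '[[[0,0,0],[0,0,0],0.065],[[0,0,0],[0,0,0],0.065],[[0,0,0],[0,0,0],0.065],[[-0.02,0,0],[0,0,0],0.065],[[-0.03,0,0],[0,0,0],0.065],[[-0.03,0,0],[0,0,0],0.065],[[-0.02,0,0],[0,0,0],0.065],[[0,0,0],[0,0,0],0.065]]'
python3 - <<'E'
from h import *
show();w=snap("wrist","w25");P=w["pose"]
print("pull",[(f,proj(w,arc(f,188),P).round(0).tolist(),proj(w,arc(f,154),P).round(0).tolist()) for f in (4,6,8,10,12,14)])
cv2.imwrite("pics/w25c.png",cv2.resize(w["img"][200:330,210:450],None,fx=3.3,fy=3.3))
E
```

```text
t: 35.65
ee_pos: [456.9, -332.4, 126.9]
orientation: [-0.145, 1.558, 0.137]
ft_force: [0.7, 0.1, 1.5]
width: 65.0
t 35.65 p [ 456.9022 -332.4192  126.9419] w 65.04277669279492 F [0.7 0.1 1.5] tilt/yaw 0.4507606962459025 10.301308776056402 q [-0.65  0.46  1.84  0.    0.84 -2.4 ]
pull [(4, [331.0, 226.0], [331.0, 268.0]), (6, [331.0, 229.0], [331.0, 271.0]), (8, [331.0, 233.0], [331.0, 275.0]), (10, [331.0, 237.0], [331.0, 279.0]), (12, [331.0, 241.0], [331.0, 283.0]), (14, [332.0, 247.0], [331.0, 288.0])]
```

View pics/w25c.png

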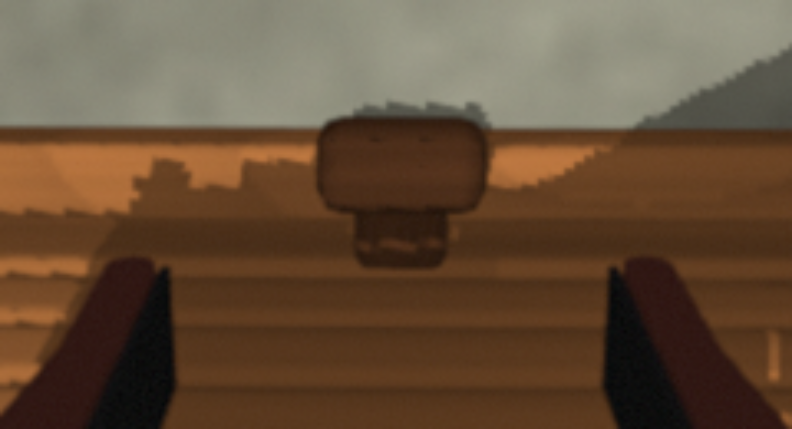

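```bash
python3 -m crank '[[[0,0,-0.004],[0,0,0],0],[[0,0,0],[0,0,0],0],[[0,0,0],[0,0,0],0],[[0,0,0],[0,0,0],0],[[0,0,0],[0,0,0],0],[[0,0,0],[0,0,0],0],[[0,0,0],[0,0,0],0],[[0.005,0,0],[0,0,0],0]]'
python3 -m crank '[[[0.02,0,0],[0,0,0],0],[[0.02,0,0],[0,0,0],0],[[0.01,0,0],[0,0,0],0],[[0.005,0,0],[0,0,0],0],[[0.002,0,0],[0,0,0],0],[[0,0,0],[0,0,0],0],[[0,0,0],[0,0,0],0],[[0,0,0],[0,0,0],0]]'
python3 -m crank '[[[0.002,0,0],[0,0,0],0],[[0.001,0,0],[0,0,0],0],[[0.001,0,0],[0,0,0],0],[[0.001,0,0],[0,0,0],0],[[0,0,0],[0,0,0],0],[[0,0,0],[0,0,0],0],[[0,0,0],[0,0,0],0],[[0,0,0],[0,0,0],0]]'
```

```text
t: 36.37
ee_pos: [450.8, -331.8, 117.9]
orientation: [-0.141, 1.563, 0.141]
ft_force: [1.2, -0.7, -0.2]
width: 15.2
t: 37.03
ee_pos: [451.0, -331.8, 61.3]
orientation: [-0.141, 1.563, 0.14]
ft_force: [0.6, -0.8, 0.1]
width: 0.5
t: 37.7
ee_pos: [451.0, -332.0, 57.6]
orientation: [-0.141, 1.563, 0.14]
ft_force: [-4.4, 2.5, 18.6]
width: 0.6
```

```bash
python3 -m crank '[[[0.001,0,0],[0,0,0],0],[[0.0005,0,0],[0,0,0],0],[[0,0,0],[0,0,0],0],[[0,0,0],[0,0,0],0],[[0,0,0],[0,0,0],0],[[0,0,0],[0,0,0],0],[[0,0,0],[0,0,0],0],[[0,0,0],[0,0,0],0]]'
python3 -c "
from h import *
show()"
```

```text
t: 38.37
ee_pos: [451.0, -332.0, 57.4]
orientation: [-0.141, 1.562, 0.14]
ft_force: [-7.2, 4.8, 32.9]
width: 0.7
t 38.3667 p [ 451.0374 -332.01     57.3778] w 0.7152841770267797 F [-7.2  4.8 32.9] tilt/yaw 0.21098252649022622 10.278051437692424 q [-0.66  0.57  1.87  0.    0.7  -2.41]
```

Hard stop: 33 N with no travel, and the pull's top is at z 57, which matches shut. I'll retreat and look.

```bash
python3 -m crank '[[[-0.005,0,0],[0,0,0],0],[[-0.02,0,0],[0,0,0],0],[[-0.035,0,0],[0,0,0],0],[[-0.04,0,0],[0,0,0],0],[[-0.04,0,0],[0,0,0],0],[[-0.04,0,0],[0,0,0],0],[[0,0,-0.03],[0,0,0],0],[[0,0,-0.03],[0,0,0],0]]'
python3 -m crank '[[[0,0.035,-0.006],[0,0,0],0],[[0,0.035,-0.006],[0,0,0],0],[[0,0.035,-0.006],[0,0,0],0],[[0,0.035,0],[0,0,0],0],[[0,0.035,0],[0,0,0],0],[[0,0.035,0],[0,0,0],0],[[0,0.035,0],[0,0,0],0],[[0,0.03,0],[0,0,0],0]]'
python3 - <<'E'
from h import *
show();s=snap("scene","s26");t=snap("top","t26")
cv2.imwrite("pics/t26c.png",cv2.resize(t["img"][110:300,340:580],None,fx=3.3,fy=3.3,interpolation=cv2.INTER_CUBIC))
print([(v,proj(t,arc(8+np.degrees(v),188)).round(1).tolist()) for v in (0,.05,.1)])
E
```

```text
t: 39.03
ee_pos: [392.5, -343.4, 237.0]
orientation: [-0.146, 1.559, 0.139]
ft_force: [-0.4, -1.1, -0.4]
width: 0.7
t: 39.7
ee_pos: [323.2, -73.2, 234.0]
orientation: [-0.14, 1.563, 0.141]
ft_force: [0.5, 0.9, 0.1]
width: 0.4
t 39.7 p [323.1684 -73.2067 233.9912] w 0.39692016939097835 F [0.5 0.9 0.1] tilt/yaw 0.162060236005713 10.246821501324948 q [-0.26 -0.06  2.21  0.    0.99 -2.01]
[(0, [464.2, 282.9]), (0.05, [465.2, 282.3]), (0.1, [466.1, 281.5])]
```

View pics/t26.png

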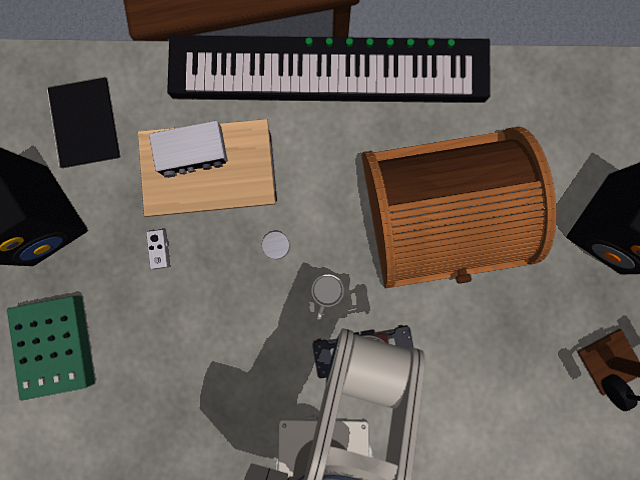

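View pics/t26c.png

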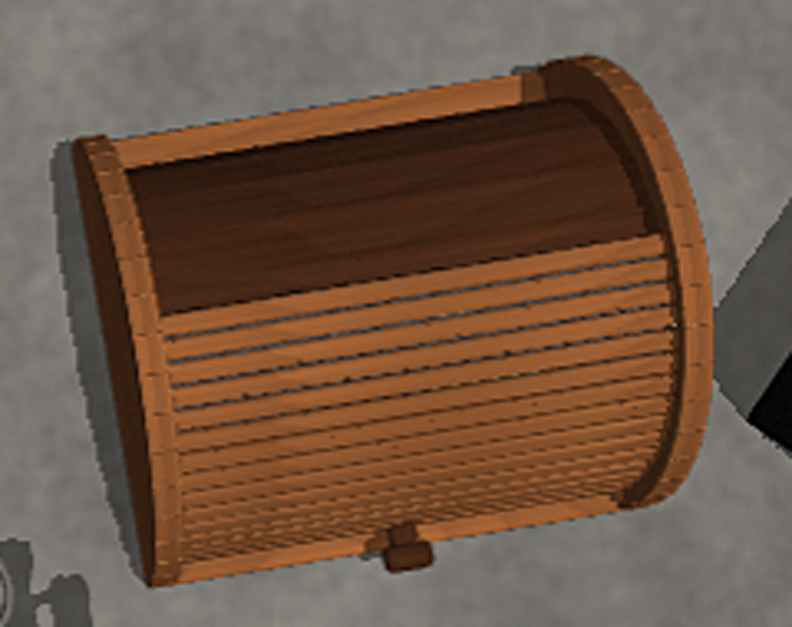

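View pics/s26.png

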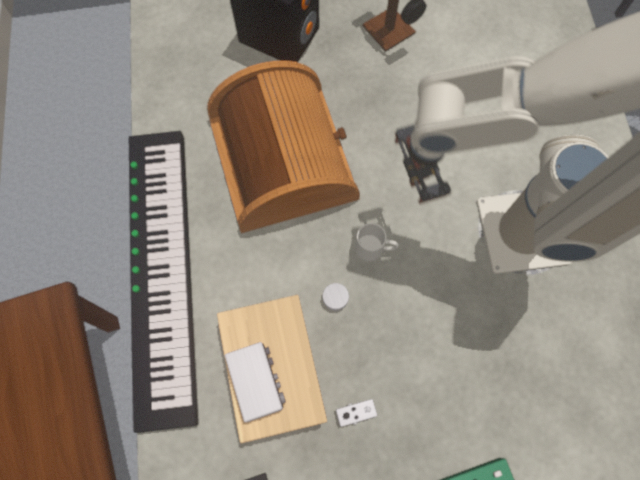

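The cover is shut, with the pull at about (463,277) in the top view. The pedal, tin and mug are where they were, and the arm is clear.

```bash
python3 -c "
from h import *
print(workorder.close_job())"
```

```text
the job is handed in; nothing more can be done
None
```

The recorder is in the empty pigeonhole, microphones first and screen up, the cover is shut, and I handed the job in about 40 s into the 72 s. The hand-in gave no verdict.

I rolled the cover up and drew the recorder out from under the riser. I turned it, set it part way into the hole at y = +43, and pushed it home with closed fingers.

**Recorder:** it stopped at the back with a jump to about 10 N and no further travel. Its tail was then about 64 mm in front of the box's origin, close to the 65 mm expected. The wrist view afterwards agreed to about 5 pixels.

**Cover opening:** after I let go it sat at about 1.48 rad by my estimate, less than the roughly 1.57 I drove it to, but above the 1.35 needed.

**Cover closing:** while I held the pull on the way down I felt no clear stop. I let go and pressed it from above, where it gave a hard stop at 33 N with the pull's top at z 57 mm, which matches shut. I have no direct reading of the joint value.

**Other things:** the pedal, tin and mug sit at the same pixels in the before and after top views. The harp case, string box and metronome looked unmoved after the recorder went in. I never saw the shaker, but nothing went near it.

**What went wrong:**
- The last joint briefly reached its limit while I was tilting the tool, so I kept the tool vertical after that.
- The scene and top cameras disagreed by 5 to 10 mm in y at desk height, so I relied on the wrist camera.

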